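Gang the black glass plates in the vise and dress their edges

ROBOT

A 6-joint arm with a two-finger parallel gripper is mounted at the origin on the work surface. World frame = base frame: x ahead of the robot, y to its left, z up, the work surface at z = 0. Lengths are in m, angles in degrees, forces in N, time in s.
With the tool pointing down it reaches from about 0.325 to 0.775 m from the base axis. Payload 5.5 kg.
Tool frame: the origin (TCP) lies midway between the tips of the shut fingers; the grasp point (between the pads) lies 19 mm behind it; z points along the fingers, y is the line along which they close (so a half turn about z gives the same grasp; the last joint's range is limited). The gripper opens to 88 mm and grips with 3 to 60 N. Pads are 20 mm wide; open, the fingers measure 115 mm over their backs; the gripper's body (75 mm by 178 mm) begins 61 mm behind the grasp point.
Start: joints at [-3.249, 5.22, 70.514, -0, 104.267, -3.249], TCP at [0.6, -0, 0.223] pointing down, gripper open.
Joint ranges: [-164.24, 164.24], [-49.07, 125.15], [9.68, 141.18], [-86.29, 266.29], [3.28, 154.24], [-151.56, 151.56]. Speed limits (degrees/s): [147.25, 147.25, 172.46, 180, 180, 180].

INTERFACE

Orientations are given as a 3x3 rotation matrix whose columns are the frame's x, y, z axes.
In Python, from station import ctrl gives the robot as it stands.
- The arm moves only by the tool jog_arm, never from a script. Its argument "increments" is text: rows parted by semicolons, each of 6 numbers parted by spaces: the shift along the tool's x, y, z in cm, then the turn, a rotation vector about the tool's x, y, z in degrees. A call has 1 to 12 rows; each row shifts and turns the commanded pose from where the row before left it, along the tool's axes as they then stand; what a row does not reach is not made up. A row lasts 1/10 s, in which the tool goes at most 50 mm and 8.59 degrees, less where a joint would pass 70% of its speed; a pose out of reach is approached as far as the arm can. A call with a gripper value outside its range is refused whole. "claw" is the finger opening in cm, from 0 to 8.78, set as the call begins (left out, the last holds). The fingers move at their own pace and stop on an object; the grip force is fixed at half the most. Time passes only in rows, so rows that do not move let the fingers close. It gives the time, the measured TCP pose, the force, the opening and the grip force at its end, in the units of the state.
- ctrl.observe(): the state, without advancing time (a new reading comes with each control period).
- ctrl.snapshot(name): name is "scene" or "side" or "wrist"; returns a dict with "color" (420x560x3 uint8, blue, green, red), "vertical_fov" (degrees; the focal length in pixels is half the picture's height over the tangent of half this angle, whatever the lens; pixels are square), "cx", "cy" (the principal point, pixels), "world_to_cam" (4x4, takes a point from world to camera coordinates); the wrist camera has in their place "T_tool_cam" (4x4, takes a point from camera to tool coordinates, whose origin is the TCP and whose axes are the flange's). Camera axes: x right, y down, z forward; pixel columns grow to the right and rows downward; lengths in m; the calibration is good to about 2 mm. The wrist camera is an equidistant fisheye: a pixel r from the principal point sees the ray r / f radians off the axis. A picture is of the moment at which its call begins: read the wrist's pose just before it. There is no depth.
- ctrl.sign_off(): hands the job in; it is judged then, once.
The state is a dict: "time": time; "joint_positions": joint angles; "joint_vel": joint speeds; "effort": joint torques, N m; "tool_pos": TCP position; "tcp_rot": TCP orientation; "ft_force": force on the tool from outside, world axes, zero at the start; "torque": the same for the moment, N m; "grip_width": opening from 0.0 (shut) to 1.0 (fully open); "gripper_force": force on a finger pad.
Only numpy, scipy, OpenCV 4.12 (cv2) and the standard library are available. Lean on these libraries where they do the work, as an engineer would, in place of code of your own. Each camera call takes 0.05 s, during which the arm holds its last target. There are 200 camera calls.

TASK

Stand all the black glass plates from the rack on edge in the open plate vise, side by side on its rails and centred on the jaws; then turn the three-armed adjuster nut until the cam lever meets firm resistance about midway through its swing, and close the lever fully. Take the dressing stone flat across the upper edges of all the plates and draw it in one steady stroke along them from the near end (towards the robot) to the far end, pressing lightly and without lifting, then put it back flat on its rubber mat. Leave the plates clamped, and leave the bottle, beaker and timer alone.

Things in the scene. Friction and masses are not known exactly. Their poses are not given: they have to be found in the camera images.
- vise: Plate vise bolted to the bench, clamping along its y: fixed jaw in the middle, sprung moving jaw on its +y side, three-armed adjuster nut at the +y end, cam lever at the -y end. Its x runs along the plates; -x is the near end (towards the robot). Origin: centre of its underside. Base 120 (x) by 141 (y) by 12 mm; jaws 32 mm wide in x, tops 96 mm (fixed) and 92 mm (moving) above the bench.
- vise_seat (a point): Point of the vise (axes as vise) at x = 0, y = -20, z = 62 mm: on the fixed jaw's face, level with the tops of the two steel rails that the plates stand on. Properly loaded plates stand at x = 0, z = 0 of this point, side by side from y = 0 to n x 6 mm, long edges along x, tops 51 mm above it.
- pad_face (a point): Middle of the black pad on the sprung moving jaw (32 mm wide in x, 30 mm high), which faces the fixed jaw. The gap between jaws along the vise's y is 38 mm with nut and lever at 0; it shrinks by 1.59 mm per rad of the nut (10 mm a turn) and by up to 13.4 mm as the lever closes.
- nut (a joint): Turn of the adjuster nut (rad), axis along the vise's y, about 0 to 16. Grows as the jaw is brought in: the top of the nut moves towards the vise's -x (near) side. Stays where it is left (friction about 0.25 N m, 7 N at a grip).
- nut_centre (a point): Centre of the adjuster nut, on its axis, 52 mm above the bench: brass hub 13 mm in radius, three arms 120 degrees apart in one plane, each with a freely revolving round grip (18 mm diameter, 18 mm long along the axis) centred 38 mm out. It rides with the moving jaw, whose back is 36 mm from the plane of the arms. One in the upper half can be pinched from above across its flat ends and carried over the top.
- nut_grip (a point): Centre of the nut's red grip (the other two are black). At nut = 0 it is straight above the axis.
- lever (a joint): Cam lever angle (rad): 0 wide open, 1.1 midway, 2.2 closed. Upright pivot; closes clockwise seen from above. Closed it points to the vise's -x, midway roughly to -y. Its eccentric draws the moving jaw in by 13.4 mm in all: 8.2 mm by midway, 5.2 mm after. Free it needs 1 N at the knob; from where the pad bears on the plates 4 to 6 N. Stays put fully closed or unloaded, may spring back from part way under load.
- lever_pivot (a point): The lever's upright pivot, on the vise's y axis at y = -68 mm, 52 mm above the bench.
- lever_knob (a point): Point on the axis of the red, freely revolving upright knob at the end of the lever, 65 mm from the pivot and 80 mm above the bench. The knob is a cylinder 16 mm in diameter, standing from 58 to 92 mm above the bench; the lever bar under it is 12 mm thick.
- jaw_spring (a joint): How far (m) the sprung pad of the moving jaw is pushed back by the plates: 0 while it does not bear on them, starts at 40 N, then 20 N per mm, at most 9 mm. If the pad first bears with the lever midway it ends at about 2.4 mm with the lever closed.
- rack: Slotted wooden rack, 32 (x) by 104 (y) by 30 mm high, fixed. Origin: centre of its underside. Four slots along x, 22 mm apart in y, 7 mm wide, floor 12 mm above the bench, 18 mm deep; the plates' ends stick out past the rack at both ends.
- mat: Black rubber mat 150 (x) by 130 (y) by 3 mm on the bench, fixed, where the stone belongs. Origin: centre of its underside.
- stone: Dressing stone, 240 g. Origin: centre of its underside. Grey-green block 40 (x) by 80 (y) by 18 mm, with a wooden grip 24 (x) by 60 (y) mm standing on it from 18 to 52 mm above the underside. The flat underside dresses; used with its length (y) across the plates (along the vise's y), it spans the whole gang.
- developer: Brown bottle, 64 mm in diameter, 150 mm high, to be left alone.
- beaker: White plastic beaker, 72 mm wide, 85 mm high, to be left alone.
- timer: Black darkroom timer, 50 by 90 by 60 mm, to be left alone.
- plate0: Black glass plate 46 (x) by 6 (y) by 51 mm high (z), 35 g, at first upright in a slot of the rack. Origin: middle of its lower edge. Two to four of plates 0 to 3 (46, 53, 60, 67 mm long) are present. Held by its two ends, a plate goes in beside shorter ones without the fingers striking them: the shortest goes in first, against the fixed jaw.
- plate1: Black glass plate 53 (x) by 6 (y) by 51 mm high (z), 40 g, at first upright in a slot of the rack. Origin: middle of its lower edge. Two to four of plates 0 to 3 (46, 53, 60, 67 mm long) are present. Held by its two ends, a plate goes in beside shorter ones without the fingers striking them: the shortest goes in first, against the fixed jaw.
- plate2: Black glass plate 60 (x) by 6 (y) by 51 mm high (z), 46 g, at first upright in a slot of the rack. Origin: middle of its lower edge. Two to four of plates 0 to 3 (46, 53, 60, 67 mm long) are present. Held by its two ends, a plate goes in beside shorter ones without the fingers striking them: the shortest goes in first, against the fixed jaw.
- plate3: Black glass plate 67 (x) by 6 (y) by 51 mm high (z), 51 g, at first upright in a slot of the rack. Origin: middle of its lower edge. Two to four of plates 0 to 3 (46, 53, 60, 67 mm long) are present. Held by its two ends, a plate goes in beside shorter ones without the fingers striking them: the shortest goes in first, against the fixed jaw.
Not all that is in view belongs to the job. Leave any blue or yellow look-alike of the plate1 alone.

How it is judged (in metres and radians):
On the way, in this order (a step that is already met when the one before it is completed fails the run):
1. all the plates stand in the vise between the jaws, let go, the lever still open (x of plate0 in the frame of vise_seat between -0.01 and 0.01 m and z of plate0 in the frame of vise_seat between -0.004 and 0.004 m and y of plate0 in the frame of vise_seat between 0 and 0.034 m and angle between each of plate0, plate1, plate2, plate3's own z axis and vertical below 0.3 rad and angle between the y axis of each of plate0, plate1, plate2, plate3 and the y axis of vise, either way round below 0.2 rad and x of plate1 in the frame of vise_seat between -0.01 and 0.01 m and z of plate1 in the frame of vise_seat between -0.004 and 0.004 m and y of plate1 in the frame of vise_seat between 0 and 0.034 m and x of plate2 in the frame of vise_seat between -0.01 and 0.01 m and z of plate2 in the frame of vise_seat between -0.004 and 0.004 m and y of plate2 in the frame of vise_seat between 0 and 0.034 m and x of plate3 in the frame of vise_seat between -0.01 and 0.01 m and z of plate3 in the frame of vise_seat between -0.004 and 0.004 m and y of plate3 in the frame of vise_seat between 0 and 0.034 m and contact force between the fingers and plate0 below 0.2 N and contact force between the fingers and plate1 below 0.2 N and contact force between the fingers and plate2 below 0.2 N and contact force between the fingers and plate3 below 0.2 N and value of joint lever below 0.55 rad), for 0.2 s.
2. as the lever swings through the middle half of its travel, the pad comes to bear on the plates (x of plate0 in the frame of vise_seat between -0.01 and 0.01 m and z of plate0 in the frame of vise_seat between -0.004 and 0.004 m and y of plate0 in the frame of vise_seat between 0 and 0.034 m and angle between each of plate0, plate1, plate2, plate3's own z axis and vertical below 0.3 rad and angle between the y axis of each of plate0, plate1, plate2, plate3 and the y axis of vise, either way round below 0.2 rad and x of plate1 in the frame of vise_seat between -0.01 and 0.01 m and z of plate1 in the frame of vise_seat between -0.004 and 0.004 m and y of plate1 in the frame of vise_seat between 0 and 0.034 m and x of plate2 in the frame of vise_seat between -0.01 and 0.01 m and z of plate2 in the frame of vise_seat between -0.004 and 0.004 m and y of plate2 in the frame of vise_seat between 0 and 0.034 m and x of plate3 in the frame of vise_seat between -0.01 and 0.01 m and z of plate3 in the frame of vise_seat between -0.004 and 0.004 m and y of plate3 in the frame of vise_seat between 0 and 0.034 m and value of joint lever between 0.55 and 1.65 rad and value of joint jaw_spring between 0.0002 and 0.0018 m), for 0.04 s.
3. the lever is fully closed and the pad pushed back 0.8 to 4.8 mm (x of plate0 in the frame of vise_seat between -0.01 and 0.01 m and z of plate0 in the frame of vise_seat between -0.004 and 0.004 m and y of plate0 in the frame of vise_seat between 0 and 0.034 m and angle between each of plate0, plate1, plate2, plate3's own z axis and vertical below 0.3 rad and angle between the y axis of each of plate0, plate1, plate2, plate3 and the y axis of vise, either way round below 0.2 rad and x of plate1 in the frame of vise_seat between -0.01 and 0.01 m and z of plate1 in the frame of vise_seat between -0.004 and 0.004 m and y of plate1 in the frame of vise_seat between 0 and 0.034 m and x of plate2 in the frame of vise_seat between -0.01 and 0.01 m and z of plate2 in the frame of vise_seat between -0.004 and 0.004 m and y of plate2 in the frame of vise_seat between 0 and 0.034 m and x of plate3 in the frame of vise_seat between -0.01 and 0.01 m and z of plate3 in the frame of vise_seat between -0.004 and 0.004 m and y of plate3 in the frame of vise_seat between 0 and 0.034 m and value of joint lever above 2.05 rad and value of joint jaw_spring between 0.0008 and 0.0048 m), for 0.2 s.
4. the stone lies flat across the plates' upper edges at the near end, lightly pressed (0.5 to 20 N on a plate) (value of joint lever above 2.05 rad and value of joint jaw_spring between 0.0008 and 0.0048 m and x of stone in the frame of vise_seat between -0.045 and -0.018 m and y of stone in the frame of vise_seat between -0.004 and 0.03 m and z of stone in the frame of vise_seat between 0.049 and 0.0535 m and angle between stone's own z axis and vertical below 0.06 rad and angle between the y axis of stone and the y axis of vise, either way round below 0.35 rad and (contact force between stone and plate0 between 0.5 and 20 N or contact force between stone and plate1 between 0.5 and 20 N or contact force between stone and plate2 between 0.5 and 20 N or contact force between stone and plate3 between 0.5 and 20 N)), for 0.04 s.
5. the stone, still bearing, passes the near quarter (value of joint lever above 2.05 rad and value of joint jaw_spring between 0.0008 and 0.0048 m and x of stone in the frame of vise_seat between -0.018 and -0.006 m and y of stone in the frame of vise_seat between -0.004 and 0.03 m and z of stone in the frame of vise_seat between 0.049 and 0.0535 m and angle between stone's own z axis and vertical below 0.06 rad and angle between the y axis of stone and the y axis of vise, either way round below 0.35 rad and (contact force between stone and plate0 between 0.5 and 20 N or contact force between stone and plate1 between 0.5 and 20 N or contact force between stone and plate2 between 0.5 and 20 N or contact force between stone and plate3 between 0.5 and 20 N)), for 0.04 s.
6. the stone, still bearing, passes the middle (value of joint lever above 2.05 rad and value of joint jaw_spring between 0.0008 and 0.0048 m and x of stone in the frame of vise_seat between -0.006 and 0.006 m and y of stone in the frame of vise_seat between -0.004 and 0.03 m and z of stone in the frame of vise_seat between 0.049 and 0.0535 m and angle between stone's own z axis and vertical below 0.06 rad and angle between the y axis of stone and the y axis of vise, either way round below 0.35 rad and (contact force between stone and plate0 between 0.5 and 20 N or contact force between stone and plate1 between 0.5 and 20 N or contact force between stone and plate2 between 0.5 and 20 N or contact force between stone and plate3 between 0.5 and 20 N)), for 0.04 s.
7. the stone, still bearing, passes the far quarter (value of joint lever above 2.05 rad and value of joint jaw_spring between 0.0008 and 0.0048 m and x of stone in the frame of vise_seat between 0.006 and 0.018 m and y of stone in the frame of vise_seat between -0.004 and 0.03 m and z of stone in the frame of vise_seat between 0.049 and 0.0535 m and angle between stone's own z axis and vertical below 0.06 rad and angle between the y axis of stone and the y axis of vise, either way round below 0.35 rad and (contact force between stone and plate0 between 0.5 and 20 N or contact force between stone and plate1 between 0.5 and 20 N or contact force between stone and plate2 between 0.5 and 20 N or contact force between stone and plate3 between 0.5 and 20 N)), for 0.04 s.
8. the stone, still bearing, reaches the far end (value of joint lever above 2.05 rad and value of joint jaw_spring between 0.0008 and 0.0048 m and x of stone in the frame of vise_seat between 0.018 and 0.045 m and y of stone in the frame of vise_seat between -0.004 and 0.03 m and z of stone in the frame of vise_seat between 0.049 and 0.0535 m and angle between stone's own z axis and vertical below 0.06 rad and angle between the y axis of stone and the y axis of vise, either way round below 0.35 rad and (contact force between stone and plate0 between 0.5 and 20 N or contact force between stone and plate1 between 0.5 and 20 N or contact force between stone and plate2 between 0.5 and 20 N or contact force between stone and plate3 between 0.5 and 20 N)), for 0.04 s.
At the end, for the whole second after the job is handed in: All present plates stand upright on the rails between the jaws (within 10 mm in x, 4 mm in height), lever closed (over 2.05 rad), pad pushed back 0.8 to 4.8 mm, stone at rest flat on its mat (origin within 55 mm of the mat's middle in x, 45 mm in y) (all of step 3 and angle between each of plate0, plate1, plate2, plate3's own z axis and vertical below 0.08 rad and linear speed of each of plate0, plate1, plate2, plate3, stone below 0.02 m/s and contact force between the fingers and plate0 below 0.2 N and contact force between the fingers and plate1 below 0.2 N and contact force between the fingers and plate2 below 0.2 N and contact force between the fingers and plate3 below 0.2 N and x of stone in the frame of mat between -0.055 and 0.055 m and y of stone in the frame of mat between -0.045 and 0.045 m and z of stone in the frame of mat between -0.002 and 0.008 m and angle between stone's own z axis and vertical below 0.1 rad); the robot touches nothing.
It fails at once if a bystander is moved more than 3 cm (distance of any of developer, beaker, timer from where it was at the start of the episode above 0.03 m).
It fails at once if the stone is pressed on a plate with more than 25 N (contact force between stone and plate0 above 25 N or contact force between stone and plate1 above 25 N or contact force between stone and plate2 above 25 N or contact force between stone and plate3 above 25 N).
Of plate0, plate1, plate2, plate3 only 2 to 4 are there at a start; the rules pass over those that are not, and their reading is None.
At some moment in a run one of stone may be knocked a few centimetres aside while the robot is not near it.
It also fails if it takes over 200 s, if anything falls off the work surface, if the arm or the gripper's body presses on something with over 40 N, if the wrist force passes 120 N, or if a joint passes its speed limit or range.

## Working session

There is one attempt and no reset: what is moved stays moved. The work goes in short steps, Python scripts to look and compute and a tool call to move; the robot and the scene stay as the last step left them, time stands still between calls to the robot, and variables do not carry over. Pictures are saved under pics/ and viewed, at most 14 in all, crops included, and the job is handed in when it is done.

Besides the shell and the picture viewer there is one more tool, called as a command line: name --argument value ..., lists and objects as JSON in quotes. jog_arm: Moves the arm, as the interface text tells. Its arguments: {"type":"object","properties":{"increments":{"type":"string"},"claw":{"type":"number"}},"required":["increments"]}

```bash
mkdir -p pics; ls; python3 - <<'E'
from station import ctrl
import cv2,numpy as np
s=ctrl.observe();print(s)
for n in("scene","side"):
    d=ctrl.snapshot(n);cv2.imwrite(f"pics/{n}0.png",cv2.resize(d["color"],(800,600),interpolation=cv2.INTER_CUBIC))
    np.save(f"{n}0.npy",d,allow_pickle=True)
    print(n,d["vertical_fov"],d["cx"],d["cy"],np.round(d["world_to_cam"],4).tolist())
d=ctrl.snapshot("wrist");np.save("wrist0.npy",d,allow_pickle=True);cv2.imwrite("pics/wrist0.png",cv2.resize(d["color"],(800,600),interpolation=cv2.INTER_CUBIC));print(d["vertical_fov"],d["cx"],d["cy"],d["T_tool_cam"])
E
```

```text
pics
{'time': 0.0, 'joint_positions': array([-3.25043101e+00,  5.26203828e+00,  7.05817595e+01,  6.55627964e-04,
        1.04265994e+02, -3.24905412e+00]), 'joint_vel': array([-0.04342494,  0.09736053,  0.07242785,  0.05982258, -0.06462395,
        0.05929307]), 'effort': array([-3.13584051e-04, -4.46447504e+01, -4.06449509e+01,  6.96761138e-02,
        2.93726998e-02, -1.50731516e-04]), 'tool_pos': array([5.99705110e-01, 4.16468801e-07, 2.21519242e-01]), 'tcp_rot': array([[ 2.13364038e-05,  9.99998171e-01, -1.91250970e-03],
       [ 9.99999993e-01, -2.11074718e-05,  1.19722467e-04],
       [ 1.19681880e-04, -1.91251224e-03, -9.99998164e-01]]), 'ft_force': array([ 0.48888533, -0.16441862, -0.34920867]), 'torque': array([ 0.00151946,  0.07442603, -0.00644873]), 'gripper_force': 0.0, 'grip_width': 1.000259268123086}
scene 44.21696642568285 278.8961341854478 212.45121004016423 [[0.8026, 0.5963, -0.0143, -0.4451], [0.4528, -0.6247, -0.6361, -0.2068], [-0.3883, 0.5041, -0.7715, 1.4397], [0.0, 0.0, 0.0, 1.0]]
side 55.021941828658015 280.392052264011 208.45274155499717 [[0.8642, -0.5031, -0.0094, -0.4893], [-0.3658, -0.6153, -0.6983, 0.2585], [0.3456, 0.6068, -0.7158, 0.8662], [0.0, 0.0, 0.0, 1.0]]
65.70646984690485 281.6010371937799 210.29114411690028 [[ 1.06094637e-03 -9.56465705e-01 -2.91842815e-01  8.00835948e-02]
 [ 9.99998973e-01  1.29589753e-03 -6.11754877e-04 -7.51290704e-04]
 [ 9.63320944e-04 -2.91841866e-01  9.56466098e-01 -1.62060043e-01]
 [ 0.00000000e+00  0.00000000e+00  0.00000000e+00  1.00000000e+00]]
```

View pics/scene0.png

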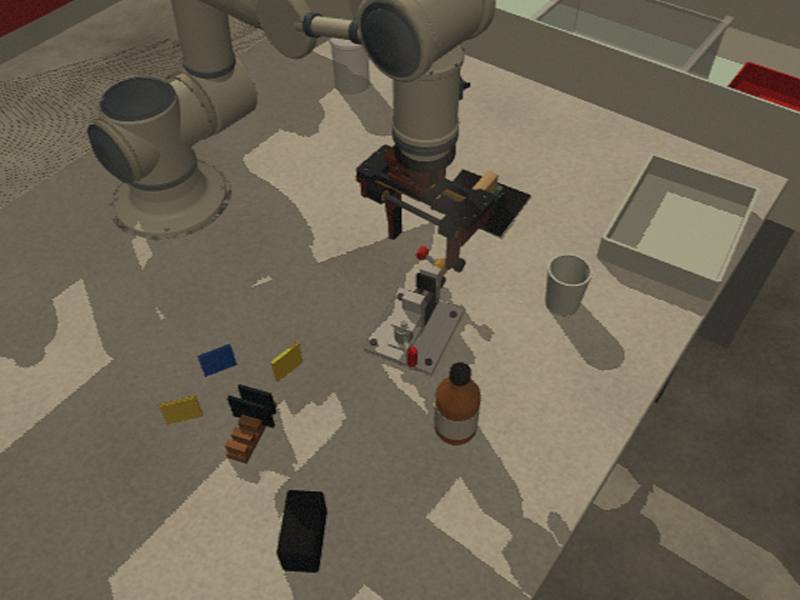

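View pics/side0.png

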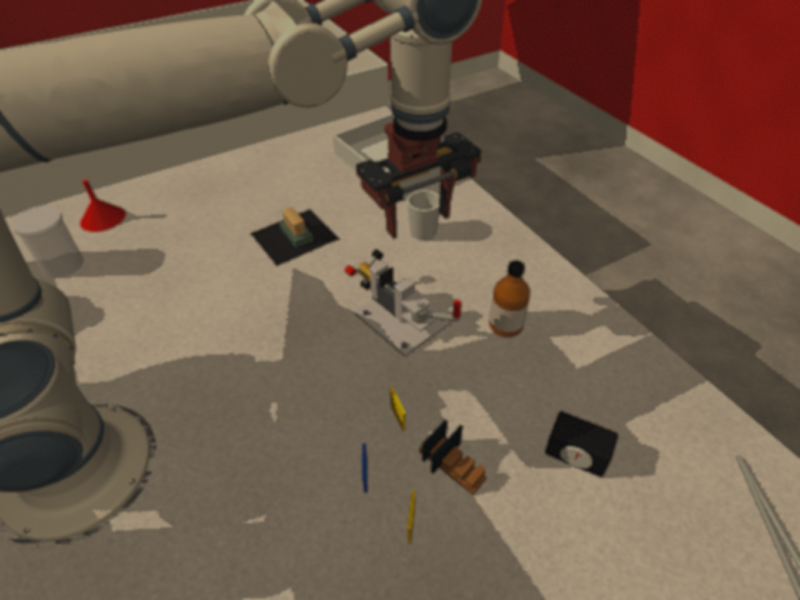

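View pics/wrist0.png

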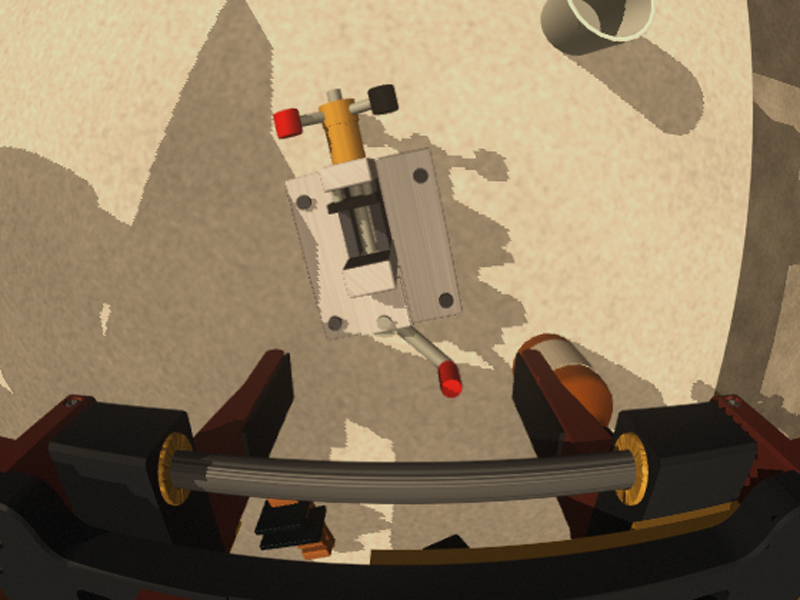

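```bash
cat > h.py <<'E'
import numpy as np,cv2
from station import ctrl
def snap(n,tag,crop=None,view=True):
    s=ctrl.observe();d=ctrl.snapshot(n)
    T=np.eye(4);T[:3,:3]=s["tcp_rot"];T[:3,3]=s["tool_pos"];d["T"]=T
    np.save(tag+".npy",d,allow_pickle=True)
    im=d["color"];c=crop or(0,0,560,420);im=im[c[1]:c[3],c[0]:c[2]]
    k=min(800/im.shape[1],600/im.shape[0]);cv2.imwrite(f"pics/{tag}.png",cv2.resize(im,None,fx=k,fy=k,interpolation=cv2.INTER_CUBIC))
    print(tag,"scale",k,"time",s["time"],"tcp",np.round(s["tool_pos"],4))
def load(tag):
    d=np.load(tag+".npy",allow_pickle=True).item()
    if "world_to_cam" not in d and "T" not in d:
        T=np.eye(4);T[:3,:3]=[[2.13e-5,.99999817,-.0019125],[1,-2.1e-5,1.2e-4],[1.2e-4,-.0019125,-.99999816]];T[:3,3]=[.599705,0,.221519];d["T"]=T
    d["f"]=210/np.tan(np.radians(d["vertical_fov"]/2));return d
def rays(tag,px,scale=1/0.7,off=(0,0)):
    d=load(tag);p=np.atleast_2d(px)/scale+np.array(off)
    v=p-[d["cx"],d["cy"]]
    if "world_to_cam" in d:
        C=np.linalg.inv(d["world_to_cam"]);r=np.c_[v/d["f"],np.ones(len(v))]
    else:
        C=d["T"]@d["T_tool_cam"];R=np.linalg.norm(v,axis=1);a=R/d["f"]
        r=np.c_[v/np.maximum(R,1e-9)[:,None]*np.sin(a)[:,None],np.cos(a)]
    return C[:3,3],r@C[:3,:3].T
def onz(tag,px,z,**k):
    o,r=rays(tag,px,**k);return o+r*((np.asarray(z)-o[2])/r[:,2])[:,None]
def proj(tag,P):
    d=load(tag);W=d["world_to_cam"] if "world_to_cam" in d else np.linalg.inv(d["T"]@d["T_tool_cam"])
    q=np.atleast_2d(P)@W[:3,:3].T+W[:3,3]
    if "world_to_cam" in d: v=q[:,:2]/q[:,2:]*d["f"]
    else:
        n=np.linalg.norm(q[:,:2],axis=1);v=q[:,:2]/n[:,None]*(np.arctan2(n,q[:,2])*d["f"])[:,None]
    return v+[d["cx"],d["cy"]]
E
python3 - <<'E'
from h import *
np.set_printoptions(precision=4,suppress=True)
print(onz("wrist0",[[287,182],[430,148],[461,313],[328,338]],.012))
print("knob",onz("wrist0",[[452,387]],.092))
print("grips",onz("wrist0",[[288,122],[383,98]],.07))
print("rack end scene",onz("scene0",[[238,457],[262,425],[250,390]],.03), onz("side0",[[470,487],[485,470],[440,430]],.03))
print("plates side top",onz("side0",[[424,445],[446,422],[434,470],[461,427]],.06))
print("mat scene/side",onz("side0",[[251,236],[310,209],[339,238],[276,264]],.003))
print("bott etc",onz("scene0",[[457,440],[303,540],[565,305]],.0))
print(onz("side0",[[297,243]],.02))
E
```

```text
[[ 0.505   0.0666  0.012 ]
 [ 0.62    0.0921  0.012 ]
 [ 0.6481 -0.0443  0.012 ]
 [ 0.5339 -0.0675  0.012 ]]
knob [[ 0.6337 -0.0728  0.092 ]]
grips [[0.5212 0.1101 0.07  ]
 [0.5856 0.1242 0.07  ]]
rack end scene [[ 0.5194 -0.3333  0.03  ]
 [ 0.5112 -0.2753  0.03  ]
 [ 0.4546 -0.2417  0.03  ]] [[ 0.4848 -0.3343  0.03  ]
 [ 0.5182 -0.324   0.03  ]
 [ 0.4983 -0.2361  0.03  ]]
plates side top [[ 0.4544 -0.2598  0.06  ]
 [ 0.5023 -0.2441  0.06  ]
 [ 0.4459 -0.2996  0.06  ]
 [ 0.5165 -0.2623  0.06  ]]
mat scene/side [[0.4173 0.385  0.003 ]
 [0.5659 0.4076 0.003 ]
 [0.5775 0.2815 0.003 ]
 [0.4304 0.2731 0.003 ]]
bott etc [[ 0.7466 -0.1131 -0.    ]
 [ 0.6631 -0.3627  0.    ]
 [ 0.7513  0.2095  0.    ]]
[[0.4876 0.2926 0.02  ]]
```

jog_arm --increments "-4.4 -1.3 0.2 0 0 0;-4.4 -1.3 0.2 0 0 0;-4.4 -1.3 0.2 0 0 0;-4.4 -1.3 0.2 0 0 0;-4.4 -1.3 0.2 0 0 0;-4.4 -1.3 0.2 0 0 0;-4.4 -1.3 0.2 0 0 0;-4.4 -1.3 0.2 0 0 0;-4.4 -1.3 0.2 0 0 0;0 0 0 0 0 0;0 0 0 0 0 0"

```text
time: 1.25
tool_pos: [0.4824, -0.3966, 0.2037]
tcp_rot: [[0.002, 1.0, -0.001], [1.0, -0.002, 0.001], [0.001, -0.001, -1.0]]
ft_force: [1.1, -0.1, -0.2]
grip_width: 1.002
gripper_force: 0.0
```

```bash
python3 - <<'E'
from h import *
snap("wrist","w1");snap("scene","s1",view=0);snap("side","d1",view=0)
E
```

```text
w1 scale 1.4285714285714286 time 1.25 tcp [ 0.4824 -0.3966  0.2037]
s1 scale 1.4285714285714286 time 1.3 tcp [ 0.483  -0.3957  0.2042]
d1 scale 1.4285714285714286 time 1.35 tcp [ 0.4834 -0.3951  0.2046]
```

View pics/w1.png

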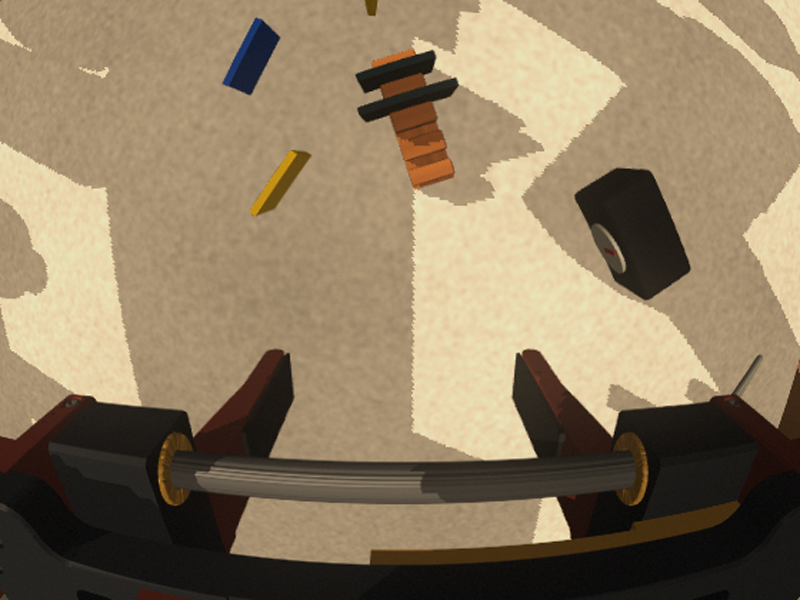

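```bash
python3 - <<'E'
from h import *
im=load("w1")["color"][20:140,230:340];a=cv2.resize(im,None,fx=5,fy=5,interpolation=cv2.INTER_CUBIC)
a=cv2.convertScaleAbs(a,alpha=1.6)
cv2.imwrite("pics/w1c.png",a);print(a.shape)
E
```

```text
(600, 550, 3)
```

View pics/w1c.png

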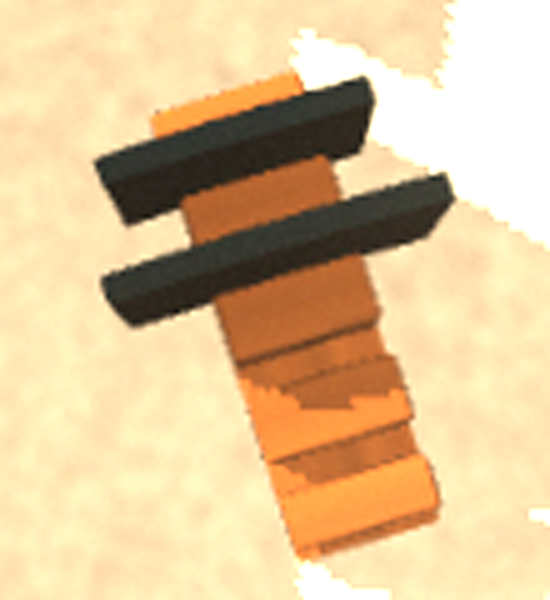

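```bash
python3 - <<'E'
from h import *
np.set_printoptions(precision=4,suppress=True)
k=dict(scale=5,off=(230,20))
for n,p in dict(A=[[95,160],[368,77],[374,98],[106,184]],B=[[103,278],[446,174],[455,195],[114,300]]).items():
    q=onz("w1",p,.063,**k);m=q.mean(0);e=(q[1]+q[2]-q[0]-q[3])/2
    print(n,q[:,:2].tolist(),"c",m,"len",np.linalg.norm(e),"yaw",np.degrees(np.arctan2(e[1],e[0])))
r=onz("w1",[[238,362],[378,318],[150,115],[300,72],[432,452],[437,518],[283,497],[298,558]],.03,**k)
print(r)
# base refine & lever: 
R=lambda a:np.array([[np.cos(a),-np.sin(a)],[np.sin(a),np.cos(a)]])
print("pivot/bar",onz("wrist0",[[386,320],[438,363]],.058),"knob bot",onz("wrist0",[[444,364]],.058))
for t,p in(("scene0",[412,348]),("side0",[457,303]),("wrist0",[452,387])):print(t,onz(t,[p],.092))
E
```

```text
A [[0.4516232046899855, -0.2573292929200419], [0.5016058173298371, -0.24142403943893778], [0.5026864268025582, -0.24554437473086504], [0.45365351068866777, -0.2620383424298911]] c [ 0.4774 -0.2516  0.063 ] len 0.052090748860671214 yaw 18.11879683370369
B [[0.4530826346770874, -0.2799870472018846], [0.5158677096988027, -0.25997424940949654], [0.5175167419406844, -0.2639702488459473], [0.4550919788751096, -0.2842034168422135]] c [ 0.4854 -0.272   0.063 ] len 0.06575948850946704 yaw 17.818866685468286
[[ 0.4773 -0.2939  0.03  ]
 [ 0.5057 -0.2846  0.03  ]
 [ 0.4595 -0.2415  0.03  ]
 [ 0.4899 -0.2323  0.03  ]
 [ 0.5168 -0.3122  0.03  ]
 [ 0.518  -0.3259  0.03  ]
 [ 0.4864 -0.3219  0.03  ]
 [ 0.4895 -0.3345  0.03  ]]
pivot/bar [[ 0.5863 -0.0345  0.058 ]
 [ 0.626  -0.0696  0.058 ]] knob bot [[ 0.6307 -0.0705  0.058 ]]
scene0 [[ 0.6334 -0.0704  0.092 ]]
side0 [[ 0.6337 -0.0754  0.092 ]]
wrist0 [[ 0.6337 -0.0728  0.092 ]]
```

```bash
python3 - <<'E'
from h import *
im=load("wrist0")["color"][50:285,185:345];a=cv2.resize(im,None,fx=2.5,fy=2.5,interpolation=cv2.INTER_CUBIC)
b=cv2.resize(load("wrist0")["color"][105:240,215:315],None,fx=4,fy=4,interpolation=cv2.INTER_CUBIC)
o=np.zeros((588,800,3),np.uint8);o[:587,:400]=a[:588];o[:540,400:]=b
cv2.imwrite("pics/w0c.png",cv2.convertScaleAbs(o,alpha=1.2))
E
```

```text
Traceback (most recent call last):
ValueError: could not broadcast input array from shape (588,400,3) into shape (587,400,3)
```

```bash
python3 - <<'E'
from h import *
im=load("wrist0")["color"][50:285,185:345];a=cv2.resize(im,(400,588),interpolation=cv2.INTER_CUBIC)
b=cv2.resize(load("wrist0")["color"][105:240,215:315],None,fx=4,fy=4,interpolation=cv2.INTER_CUBIC)
o=np.zeros((588,800,3),np.uint8);o[:,:400]=a;o[:540,400:]=b
cv2.imwrite("pics/w0c.png",cv2.convertScaleAbs(o,alpha=1.2))
E
```

```text
(no output)
```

View pics/w0c.png

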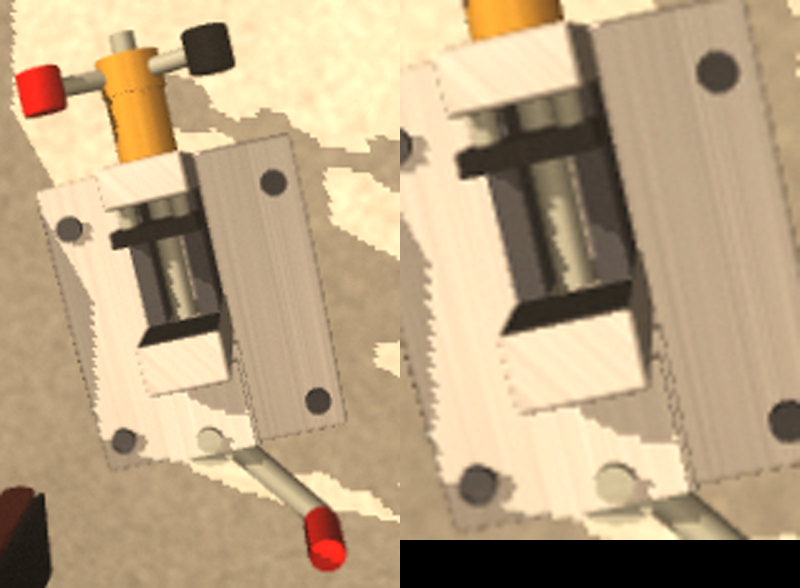

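```bash
python3 - <<'E'
from h import *
np.set_printoptions(precision=4,suppress=True)
k=dict(scale=4,off=(215,105));o=np.array([400,0])
R=lambda a:np.array([[np.cos(a),-np.sin(a)],[np.sin(a),np.cos(a)]])
c=np.array([.5768,.0117]);a=np.radians(12)
def V(P):return (P[:,:2]-c)@R(a)*1000
F=onz("wrist0",np.array([[503,335],[632,310],[650,385],[520,412]])-o,.096,**k);print("fixed",F[:,:2],V(F))
M=onz("wrist0",np.array([[462,178],[607,145],[458,155],[600,122]])-o,.092,**k);print("pad",V(M))
J=onz("wrist0",np.array([[445,117],[583,88],[570,25],[437,65]])-o,.092,**k);print("jaw",V(J))
k=dict(scale=2.5,off=(185,50))
B=onz("wrist0",[[69,228],[273,182],[318,401],[124,440]],.014,**k);print("bolts",V(B),V(B).mean(0))
C=onz("wrist0",[[36,192],[290,134],[346,420],[110,468]],.012,**k);print("corners",V(C),V(C).mean(0))
print("pivot",V(onz("wrist0",[[210,438]],.058,**k)),"knob",V(onz("wrist0",[[328,554]],.092,**k)))
for z in(.06,.07,.08):print("grips",V(onz("wrist0",[[42,90],[208,48]],z,**k)),"hub",V(onz("wrist0",[[128,55]],z,**k)))
E
```

```text
fixed [[ 0.5612  0.0128]
 [ 0.5907  0.0186]
 [ 0.5948  0.001 ]
 [ 0.5646 -0.0055]] [[-14.9985   4.3456]
 [ 15.0585   3.8405]
 [ 15.3448 -14.1881]
 [-15.5047 -14.283 ]]
pad [[-16.3628  41.12  ]
 [ 17.3268  41.2179]
 [-16.0361  46.4382]
 [ 16.908   46.6219]]
jaw [[-16.9385  55.5405]
 [ 14.8456  54.9157]
 [ 15.0562  69.3751]
 [-16.0244  67.4585]]
bolts [[-48.5955  49.6906]
 [ 46.9458  49.7791]
 [ 47.4758 -55.5087]
 [-48.2368 -55.6275]] [-0.6027 -2.9166]
corners [[-60.3822  69.7875]
 [ 58.9688  69.7044]
 [ 59.1621 -68.4183]
 [-59.3616 -69.1542]] [-0.4032  0.4798]
pivot [[ -1.809  -48.2117]] knob [[ 37.7924 -95.2504]]
grips [[-36.0634 108.6163]
 [ 31.8115 109.0912]] hub [[  0.6352 113.6201]]
grips [[-33.8305 107.1819]
 [ 31.9468 107.6421]] hub [[  1.7339 112.031 ]]
grips [[-31.5977 105.7475]
 [ 32.082  106.193 ]] hub [[  2.8326 110.442 ]]
```

```bash
cat > plan.py <<'E'
# usage: plan.py "x y z yaw [nrows]; ..."   from the measured pose; prints rows
import sys,numpy as np
from station import ctrl
s=ctrl.observe();p=np.array(s["tool_pos"]);R=s["tcp_rot"];psi=np.degrees(np.arctan2(R[1,1],R[0,1]))
print("from",np.round(p,4),"yaw",round(psi,2),"tilt",np.round(R[:2,2],4),"t",round(s["time"],1),"w",round(s["grip_width"]*8.78,2),"F",np.round(s["ft_force"],1))
def Rt(a):
    a=np.radians(a);c,q=np.cos(a),np.sin(a);return np.array([[-q,c,0],[c,q,0],[0,0,-1]])
for w in sys.argv[1].split(";"):
    v=[float(t) for t in w.split()];t=np.array(v[:3]);d=t-p;da=v[3]-psi
    n=int(v[4]) if len(v)>4 else max(1,int(np.ceil(max(np.linalg.norm(d)/.045,abs(da)/8.))))
    rows=[]
    for i in range(n):
        sh=np.round(Rt(psi).T@((t-p)/(n-i))*100,2);tz=np.round((v[3]-psi)/(n-i),1)
        p=p+Rt(psi)@sh/100;psi+=tz
        rows.append(f"{sh[0]:g} {sh[1]:g} {sh[2]:g} 0 0 {-tz:g}")
    print(n,";".join(rows))
E
python3 plan.py ".4774 -.2516 .13 18;.4774 -.2516 .024 18 4"
```

```text
from [ 0.4836 -0.3948  0.2048] yaw 0.09 tilt [0.0003 0.0002] t 1.4 w 8.79 F [0.  0.5 0.1]
4 3.58 -0.15 1.87 0 0 -4.5;3.58 0.13 1.87 0 0 -4.5;3.56 0.41 1.87 0 0 -4.5;3.52 0.69 1.87 0 0 -4.4
4 -0 0 2.65 0 0 -0;-0 0 2.65 0 0 -0;-0 0 2.65 0 0 -0;-0 0 2.65 0 0 -0
```

jog_arm --increments "3.58 -0.15 1.87 0 0 -4.5;3.58 0.13 1.87 0 0 -4.5;3.56 0.41 1.87 0 0 -4.5;3.52 0.69 1.87 0 0 -4.4;0 0 0 0 0 0;0 0 0 0 0 0;0 0 0 0 0 0"

```text
time: 2.1
tool_pos: [0.4778, -0.2532, 0.1314]
tcp_rot: [[-0.307, 0.952, 0.002], [0.952, 0.307, -0.002], [-0.002, 0.001, -1.0]]
ft_force: [0.0, -0.1, -0.1]
grip_width: 1.001
gripper_force: 0.0
```

```bash
python3 - <<'E'
from h import *
snap("wrist","w2",crop=(160,150,400,330))
E
python3 plan.py ".4774 -.2516 .024 18 4"
```

```text
w2 scale 3.3333333333333335 time 2.1 tcp [ 0.4778 -0.2532  0.1314]
from [ 0.4777 -0.2536  0.1314] yaw 17.86 tilt [ 0.0021 -0.0017] t 2.1 w 8.78 F [-0.   0.6  0.3]
4 0.05 0.01 2.68 0 0 -0;0.05 0.01 2.69 0 0 -0;0.05 0.01 2.68 0 0 -0.1;0.05 0 2.69 0 0 -0
```

View pics/w2.png

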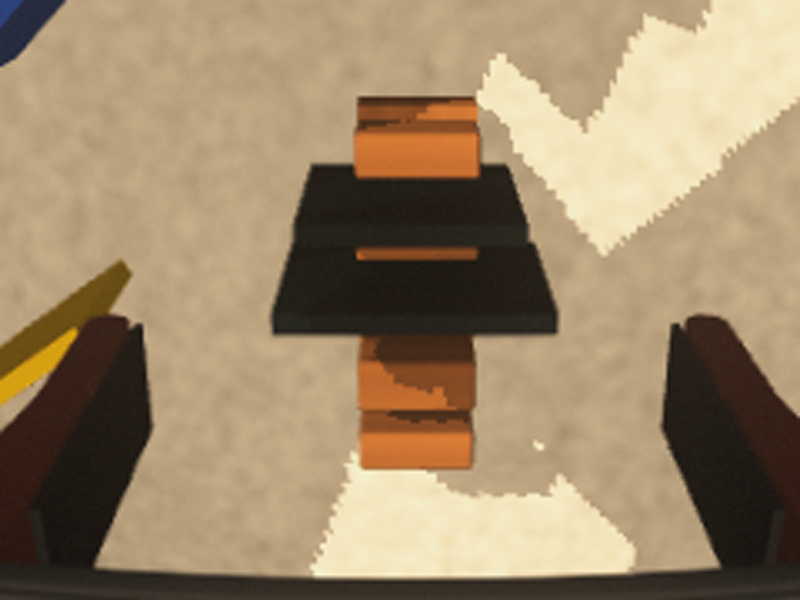

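```bash
python3 - <<'E'
from h import *
np.set_printoptions(precision=4,suppress=True)
k=dict(scale=10/3,off=(160,150))
for n,p in dict(A=[[292,225],[528,225],[530,245],[290,245]],B=[[274,315],[557,315],[559,334],[271,334]]).items():
    q=onz("w2",p,.063,**k);m=q.mean(0);e=(q[1]+q[2]-q[0]-q[3])/2;t=(q[0]+q[1]-q[2]-q[3])/2
    print(n,"c",m,"len",np.linalg.norm(e),"th",np.linalg.norm(t),"yaw",np.degrees(np.arctan2(e[1],e[0])))
E
```

```text
A c [ 0.4774 -0.2513  0.063 ] len 0.053639679483963254 th 0.004765771124745436 yaw 17.935378226755997
B c [ 0.4854 -0.2719  0.063 ] len 0.06645006897096341 th 0.004844997900238656 yaw 17.893759764798634
```

jog_arm --increments "0.05 0 2.68 0 0 0;0.05 0 2.68 0 0 0;0.05 0 2.68 0 0 -0.1;0.05 0 2.68 0 0 0;0 0 0 0 0 0;0 0 0 0 0 0"

```text
time: 2.75
tool_pos: [0.4766, -0.2517, 0.0235]
tcp_rot: [[-0.308, 0.951, 0.0], [0.951, 0.308, -0.0], [-0.0, 0.0, -1.0]]
ft_force: [0.2, -0.2, -0.4]
grip_width: 1.0
gripper_force: 0.0
```

jog_arm --increments "0 0 0 0 0 0;0 0 0 0 0 0;0 0 0 0 0 0;0 0 0 0 0 0;0 0 0 0 0 0;0 0 0 0 0 0;0 0 0 0 0 0;0 0 0 0 0 0" --claw 4.5

```text
time: 3.55
tool_pos: [0.4766, -0.2509, 0.0231]
tcp_rot: [[-0.309, 0.951, 0.001], [0.951, 0.309, -0.0], [-0.001, 0.001, -1.0]]
ft_force: [0.5, 0.7, 3.5]
grip_width: 0.601
gripper_force: 30.0
```

jog_arm --increments "0 0 -1 0 0 0;0 0 -2.5 0 0 0;0 0 -3.5 0 0 0;0 0 -4 0 0 0;0 0 -4 0 0 0;0 0 -2.5 0 0 0;0 0 0 0 0 0;0 0 0 0 0 0"

```text
time: 4.35
tool_pos: [0.4763, -0.2508, 0.1974]
tcp_rot: [[-0.309, 0.951, 0.0], [0.951, 0.309, -0.0], [-0.0, 0.0, -1.0]]
ft_force: [-0.6, 0.0, -1.6]
grip_width: 0.6
gripper_force: 30.0
```

```bash
python3 - <<'E'
from h import *
snap("wrist","w3",crop=(160,150,400,330))
# vise targets
a=np.radians(12);R=np.array([[np.cos(a),-np.sin(a)],[np.sin(a),np.cos(a)]]);c=np.array([.5768,.0117])
for n,q in dict(face=(0,4),p1=(0,9.5),p3=(0,18)).items():print(n,c+R@np.array(q)/1000)
E
python3 plan.py ".5748 .021 .22 12"
```

```text
w3 scale 3.3333333333333335 time 4.35 tcp [ 0.4763 -0.2508  0.1974]
face [0.57596835 0.01561259]
p1 [0.57482484 0.0209924 ]
p3 [0.57305759 0.02930666]
from [ 0.4759 -0.2506  0.1961] yaw 18.0 tilt [-0.002   0.0012] t 4.4 w 5.23 F [-0.8 -0.1 -1. ]
7 3.25 2.54 -0.34 0 0 0.9;3.29 2.49 -0.34 0 0 0.8;3.33 2.45 -0.34 0 0 0.9;3.37 2.39 -0.34 0 0 0.8;3.4 2.35 -0.34 0 0 0.9;3.43 2.29 -0.35 0 0 0.8;3.47 2.24 -0.34 0 0 0.9
```

View pics/w3.png

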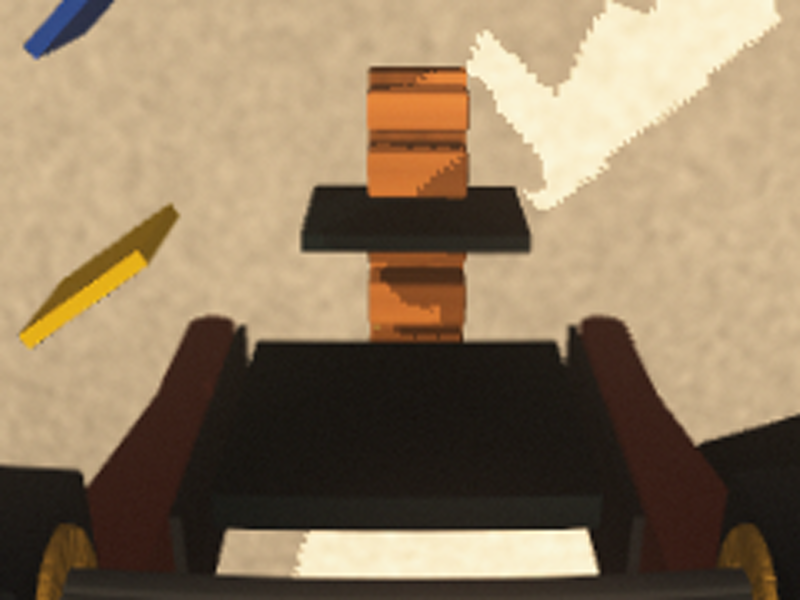

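```bash
python3 - <<'E'
from h import *
k=dict(scale=10/3,off=(160,150))
T=load("w3")["T"];Ti=np.linalg.inv(T)
for z,p in((.1974-.011,[[255,342],[558,342]]),(.1974+.04,[[215,495],[602,495],[598,527],[220,527]])):
    q=onz("w3",p,z,**k);print(np.round((q-T[:3,3])@T[:3,:3],4))
E
```

```text
[[ 0.0016 -0.0274  0.011 ]
 [ 0.0016  0.026   0.011 ]]
[[ 0.002  -0.0263 -0.04  ]
 [ 0.0021  0.0254 -0.04  ]
 [-0.0031  0.0253 -0.04  ]
 [-0.0032 -0.026  -0.04  ]]
```

jog_arm --increments "3.25 2.54 -0.34 0 0 0.9;3.29 2.49 -0.34 0 0 0.8;3.33 2.45 -0.34 0 0 0.9;3.37 2.39 -0.34 0 0 0.8;3.4 2.35 -0.34 0 0 0.9;3.43 2.29 -0.35 0 0 0.8;3.47 2.24 -0.34 0 0 0.9;0 0 0 0 0 0;0 0 0 0 0 0;0 0 0 0 0 0"

```text
time: 5.4
tool_pos: [0.5746, 0.0198, 0.2199]
tcp_rot: [[-0.207, 0.978, -0.003], [0.978, 0.207, -0.0], [0.0, -0.003, -1.0]]
ft_force: [0.8, 0.4, 0.3]
grip_width: 0.599
gripper_force: 30.0
```

```bash
python3 - <<'E'
from h import *
snap("wrist","w4",crop=(160,100,400,280))
E
python3 plan.py ".5748 .021 .15 12 3"
```

```text
w4 scale 3.3333333333333335 time 5.4 tcp [0.5746 0.0198 0.2199]
from [0.5747 0.0195 0.2204] yaw 11.92 tilt [-0.0019 -0.0004] t 5.5 w 5.27 F [-0.1  0.4 -0.4]
3 0.05 0.01 2.35 0 0 -0;0.05 0.02 2.35 0 0 -0;0.04 0.01 2.34 0 0 -0.1
```

View pics/w4.png

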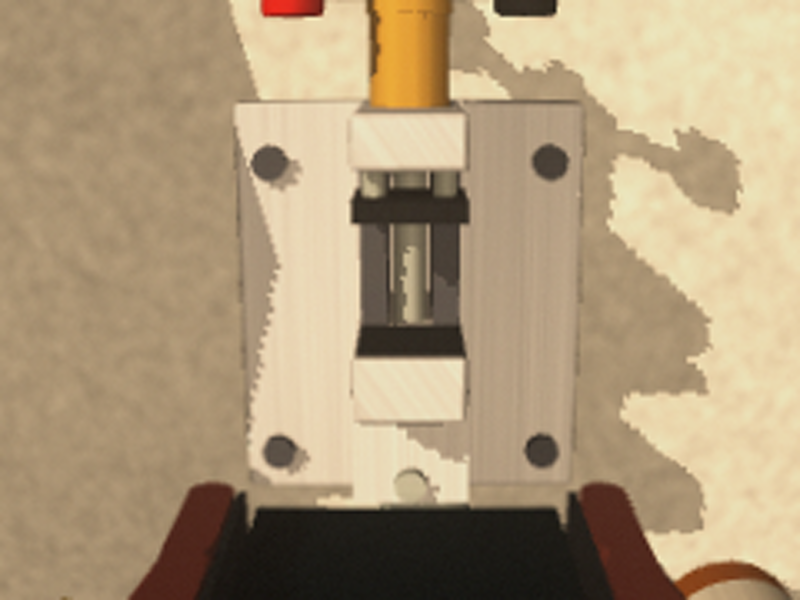

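```bash
python3 - <<'E'
from h import *
k=dict(scale=10/3,off=(160,100))
a=np.radians(12);R=np.array([[np.cos(a),-np.sin(a)],[np.sin(a),np.cos(a)]]);c=np.array([.5768,.0117])
V=lambda P:np.round((P[:,:2]-c)@R*1000,1).tolist()
print(V(onz("w4",[[355,357],[465,357],[355,420],[462,420]],.096,**k)))
print(V(onz("w4",[[352,222],[468,222],[352,205],[466,203]],.092,**k)))
print(V(onz("w4",[[235,102],[582,102],[572,482],[250,482]],.012,**k)))
E
```

```text
[[-15.7, 4.5], [14.6, 4.5], [-15.9, -13.9], [14.1, -13.9]]
[[-16.3, 41.4], [15.1, 41.4], [-16.2, 46.0], [14.5, 46.6]]
[[-60.3, 70.5], [58.1, 70.6], [60.1, -68.7], [-60.0, -68.8]]
```

```bash
python3 plan.py ".5741 .0219 .13 12 3;.5741 .0219 .076 12 4"
```

```text
from [0.5747 0.0195 0.2204] yaw 11.92 tilt [-0.0019 -0.0004] t 5.5 w 5.27 F [-0.1  0.4 -0.4]
3 0.08 -0 3.01 0 0 -0;0.08 -0 3.02 0 0 -0;0.09 -0.01 3.01 0 0 -0.1
4 -0 0 1.35 0 0 0;-0 0 1.35 0 0 0;-0 0 1.35 0 0 0;-0 0 1.35 0 0 0
```

jog_arm --increments "0.08 0 3 0 0 0;0.08 0 3 0 0 0;0.09 0 3 0 0 0;0 0 0 0 0 0;0 0 1.35 0 0 0;0 0 1.35 0 0 0;0 0 1.35 0 0 0;0 0 1.3 0 0 0;0 0 0 0 0 0;0 0 0 0 0 0;0 0 0 0 0 0"

```text
time: 6.55
tool_pos: [0.5752, 0.0232, 0.0788]
tcp_rot: [[-0.208, 0.978, 0.001], [0.978, 0.208, -0.0], [-0.0, 0.001, -1.0]]
ft_force: [1.1, -0.9, -0.4]
grip_width: 0.6
gripper_force: 30.0
```

```bash
python3 plan.py ".5741 .0219 .0735 12 2";python3 - <<'E'
from h import *
snap("scene","s5",crop=(220,150,380,270));snap("side","d5")
E
```

```text
from [0.5752 0.0232 0.0788] yaw 12.01 tilt [ 0.0012 -0.0001] t 6.5 w 5.27 F [ 1.1 -0.9 -0.4]
2 -0.05 -0.07 0.27 0 0 0;-0.06 -0.06 0.26 0 0 0
s5 scale 5.0 time 6.55 tcp [0.5752 0.0232 0.0788]
d5 scale 1.4285714285714286 time 6.6 tcp [0.5752 0.0232 0.079 ]
```

View pics/s5.png

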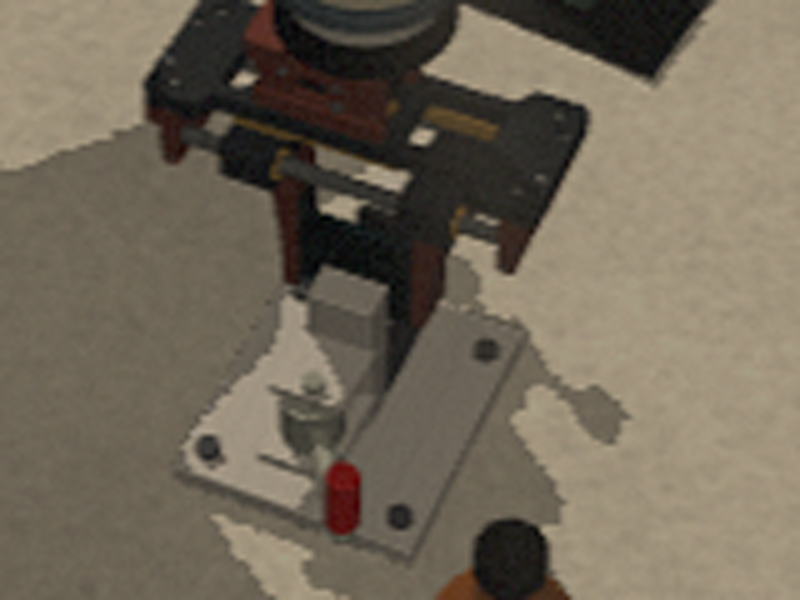

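jog_arm --increments "-0.05 -0.06 0.1 0 0 0;-0.05 -0.06 0.1 0 0 0;0 0 0 0 0 0;0 0 0 0 0 0;0 0 0 0 0 0;0 0 0 0 0 0;0 0 0 0 0 0"

```text
time: 7.35
tool_pos: [0.5738, 0.022, 0.0761]
tcp_rot: [[-0.208, 0.978, 0.0], [0.978, 0.208, -0.0], [-0.0, 0.0, -1.0]]
ft_force: [-0.4, -0.0, 0.1]
grip_width: 0.598
gripper_force: 30.0
```

```bash
python3 plan.py ".5741 .0219 .0735 12 2"
```

```text
from [0.5738 0.022  0.0761] yaw 12.0 tilt [ 0. -0.] t 7.3 w 5.25 F [-0.4 -0.   0.1]
2 -0.01 0.02 0.13 0 0 0;-0 0.01 0.13 0 0 0
```

jog_arm --increments "0 0.02 0.1 0 0 0;0 0 0.05 0 0 0;0 0 0 0 0 0;0 0 0 0 0 0;0 0 0 0 0 0"

```text
time: 7.85
tool_pos: [0.5739, 0.022, 0.0745]
tcp_rot: [[-0.208, 0.978, -0.0], [0.978, 0.208, -0.0], [-0.0, -0.0, -1.0]]
ft_force: [-0.6, -0.5, 0.5]
grip_width: 0.595
gripper_force: 30.0
```

jog_arm --increments "0 0 0.1 0 0 0;0 0 0 0 0 0;0 0 0 0 0 0;0 0 0 0 0 0"

```text
time: 8.25
tool_pos: [0.5739, 0.022, 0.0735]
tcp_rot: [[-0.208, 0.978, -0.0], [0.978, 0.208, 0.0], [0.0, -0.0, -1.0]]
ft_force: [-1.1, 0.0, -0.1]
grip_width: 0.599
gripper_force: 30.0
```

jog_arm --increments "0 0 0.05 0 0 0;0 0 0 0 0 0;0 0 0 0 0 0;0 0 0 0 0 0"

```text
time: 8.65
tool_pos: [0.574, 0.022, 0.0731]
tcp_rot: [[-0.208, 0.978, 0.0], [0.978, 0.208, 0.0], [-0.0, 0.0, -1.0]]
ft_force: [0.0, 0.3, 0.2]
grip_width: 0.605
gripper_force: 30.0
```

jog_arm --increments "0 0 0.06 0 0 0;0 0 0 0 0 0;0 0 0 0 0 0"

```text
time: 8.95
tool_pos: [0.574, 0.022, 0.0731]
tcp_rot: [[-0.208, 0.978, 0.0], [0.978, 0.208, -0.0], [-0.0, 0.0, -1.0]]
ft_force: [-1.9, 0.2, 4.1]
grip_width: 0.599
gripper_force: 30.0
```

jog_arm --increments "0 0 0 0 0 0;0 0 0 0 0 0;0 0 0 0 0 0;0 0 0 0 0 0;0 0 0 0 0 0" --claw 8.78

```text
time: 9.45
tool_pos: [0.5739, 0.022, 0.0722]
tcp_rot: [[-0.208, 0.978, -0.0], [0.978, 0.208, 0.0], [0.0, -0.0, -1.0]]
ft_force: [-0.3, -0.7, 0.1]
grip_width: 0.989
gripper_force: 0.0
```

jog_arm --increments "0 0 -1 0 0 0;0 0 -3 0 0 0;0 0 -4 0 0 0;0 0 -4 0 0 0;0 0 -2.5 0 0 0;0 0 0 0 0 0;0 0 0 0 0 0;0 0 0 0 0 0"

```text
time: 10.25
tool_pos: [0.5734, 0.022, 0.2156]
tcp_rot: [[-0.208, 0.978, -0.003], [0.978, 0.208, 0.0], [0.001, -0.003, -1.0]]
ft_force: [0.3, -0.4, -0.4]
grip_width: 0.998
gripper_force: 0.0
```

```bash
python3 - <<'E'
from h import *
snap("wrist","w6",crop=(160,100,400,280))
E
python3 plan.py ".4854 -.2719 .2 18; .4854 -.2719 .13 18 2;.4854 -.2719 .024 18 4"
```

```text
w6 scale 3.3333333333333335 time 10.25 tcp [0.5734 0.022  0.2156]
from [0.5733 0.022  0.2153] yaw 12.0 tilt [-0.0034  0.0001] t 10.3 w 8.74 F [0.  0.1 0.2]
7 -3.85 -2.1 0.22 0 0 -0.9;-3.81 -2.16 0.22 0 0 -0.9;-3.78 -2.22 0.22 0 0 -0.8;-3.75 -2.27 0.22 0 0 -0.9;-3.71 -2.33 0.22 0 0 -0.8;-3.67 -2.39 0.21 0 0 -0.9;-3.64 -2.44 0.22 0 0 -0.8
2 -0 -0 3.5 0 0 -0;-0 -0 3.5 0 0 -0
4 -0 -0 2.65 0 0 -0;-0 -0 2.65 0 0 -0;-0 -0 2.65 0 0 -0;-0 -0 2.65 0 0 -0
```

View pics/w6.png

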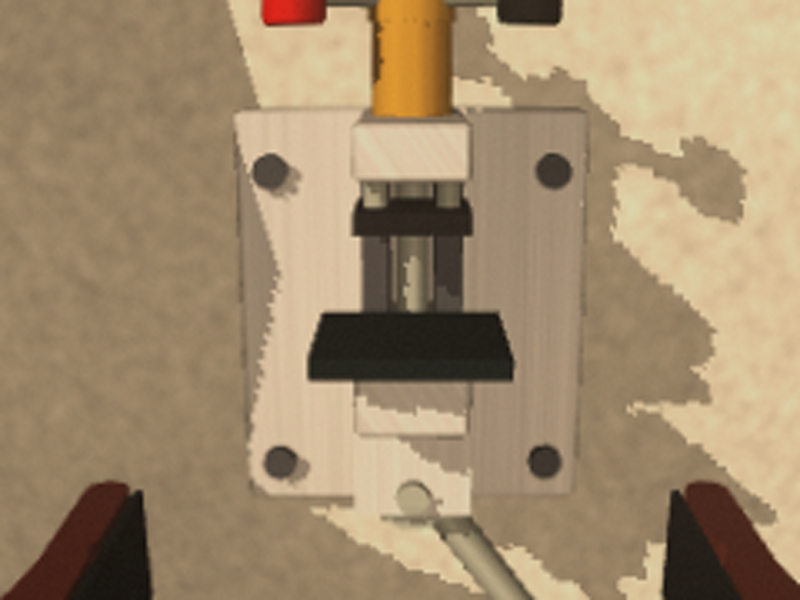

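```bash
python3 - <<'E'
from h import *
k=dict(scale=10/3,off=(160,100))
a=np.radians(12);R=np.array([[np.cos(a),-np.sin(a)],[np.sin(a),np.cos(a)]]);c=np.array([.5768,.0117])
V=lambda P:np.round((P[:,:2]-c)@R*1000,1).tolist()
print(V(onz("w6",[[310,359],[512,359],[513,380],[308,380]],.113,**k)))
E
```

```text
[[-26.8, 12.6], [24.8, 12.8], [25.2, 7.1], [-27.4, 7.0]]
```

jog_arm --increments "-3.85 -2.1 0.2 0 0 -0.9;-3.81 -2.16 0.2 0 0 -0.9;-3.78 -2.22 0.2 0 0 -0.8;-3.75 -2.27 0.2 0 0 -0.9;-3.71 -2.33 0.2 0 0 -0.8;-3.67 -2.39 0.2 0 0 -0.9;-3.64 -2.44 0.3 0 0 -0.8;0 0 3.5 0 0 0;0 0 3.5 0 0 0;0 0 0 0 0 0;0 0 0 0 0 0;0 0 0 0 0 0"

```text
time: 11.5
tool_pos: [0.4868, -0.272, 0.1344]
tcp_rot: [[-0.31, 0.951, 0.002], [0.951, 0.31, -0.001], [-0.002, 0.001, -1.0]]
ft_force: [0.7, -0.0, 0.4]
grip_width: 1.001
gripper_force: 0.0
```

```bash
python3 plan.py ".4854 -.2719 .024 18 4"
```

```text
from [ 0.4868 -0.272   0.1344] yaw 18.03 tilt [ 0.002  -0.0013] t 11.5 w 8.79 F [ 0.7 -0.   0.4]
4 0.01 -0.03 2.76 0 0 0;0.01 -0.03 2.76 0 0 0;0.02 -0.04 2.76 0 0 0;0.01 -0.03 2.76 0 0 0
```

jog_arm --increments "0.01 -0.02 2.65 0 0 0;0.01 -0.02 2.65 0 0 0;0 -0.02 2.65 0 0 0;0 -0.02 2.65 0 0 0;0 0 0 0 0 0;0 0 0 0 0 0;0 0 0 0 0 0;0 0 0 0 0 0"

```text
time: 12.3
tool_pos: [0.4865, -0.2726, 0.029]
tcp_rot: [[-0.309, 0.951, 0.003], [0.951, 0.309, -0.002], [-0.003, 0.002, -1.0]]
ft_force: [-0.3, -0.7, -0.0]
grip_width: 1.003
gripper_force: 0.0
```

jog_arm --increments "0 0 0 0 0 0;0 0 0 0 0 0;0 0 0 0 0 0;0 0 0 0 0 0;0 0 0 0 0 0;0 0 0 0 0 0;0 0 0 0 0 0;0 0 0 0 0 0" --claw 5.8

```text
time: 13.1
tool_pos: [0.4854, -0.272, 0.0267]
tcp_rot: [[-0.309, 0.951, 0.0], [0.951, 0.309, -0.0], [-0.0, 0.0, -1.0]]
ft_force: [-0.8, 1.4, 2.7]
grip_width: 0.764
gripper_force: 30.0
```

jog_arm --increments "0 0 -1 0 0 0;0 0 -2.5 0 0 0;0 0 -3.5 0 0 0;0 0 -4 0 0 0;0 0 -4 0 0 0;0 0 -3.5 0 0 0;0 0 0 0 0 0;0 0 0 0 0 0;0 0 0 0 0 0;0 0 0 0 0 0"

```text
time: 14.1
tool_pos: [0.4846, -0.2716, 0.2092]
tcp_rot: [[-0.309, 0.951, -0.003], [0.951, 0.309, 0.002], [0.003, -0.002, -1.0]]
ft_force: [-0.3, -0.2, -0.3]
grip_width: 0.759
gripper_force: 30.0
```

```bash
python3 - <<'E'
from h import *
snap("wrist","w7",crop=(160,150,400,330))
d=load("w7");g=d["color"].max(2)
# column profile at plate centre: rows of dark plate
print([(r,int(g[r,280])) for r in range(235,315,2)])
E
python3 plan.py ".573 .03 .22 12;.573 .03 .13 12 3;.573 .03 .079 12 3"
```

```text
w7 scale 3.3333333333333335 time 14.1 tcp [ 0.4846 -0.2716  0.2092]
[(235, 224), (237, 217), (239, 216), (241, 186), (243, 249), (245, 249), (247, 249), (249, 35), (251, 37), (253, 35), (255, 35), (257, 35), (259, 34), (261, 33), (263, 34), (265, 34), (267, 32), (269, 34), (271, 34), (273, 34), (275, 33), (277, 35), (279, 35), (281, 34), (283, 37), (285, 35), (287, 35), (289, 37), (291, 37), (293, 38), (295, 44), (297, 44), (299, 44), (301, 44), (303, 135), (305, 250), (307, 250), (309, 250), (311, 250), (313, 249)]
from [ 0.4847 -0.2716  0.2094] yaw 18.0 tilt [-0.0028  0.0018] t 14.2 w 6.67 F [-0.4  0.2  0.2]
7 3.71 2.53 -0.15 0 0 0.9;3.75 2.47 -0.15 0 0 0.9;3.78 2.41 -0.15 0 0 0.8;3.82 2.36 -0.15 0 0 0.9;3.86 2.3 -0.15 0 0 0.8;3.88 2.25 -0.15 0 0 0.9;3.92 2.19 -0.16 0 0 0.8
3 0 -0 3 0 0 0;0 -0 3 0 0 0;0 -0 3 0 0 0
3 0 -0 1.7 0 0 0;0 -0 1.7 0 0 0;0 -0 1.7 0 0 0
```

```bash
python3 - <<'E'
from h import *
T=load("w7")["T"]
for z,p in((-.0147,[[280,248]]),(.0363,[[280,293.7],[280,302.7]])):
    q=onz("w7",p,.2092+z,scale=1);print(np.round((q-T[:3,3])@T[:3,:3],4))
E
```

```text
[[ 0.0031 -0.0018  0.0147]]
[[ 0.0028 -0.0016 -0.0363]
 [-0.0021 -0.0016 -0.0363]]
```

jog_arm --increments "3.71 2.53 -0.15 0 0 0.9;3.75 2.47 -0.15 0 0 0.9;3.78 2.41 -0.15 0 0 0.8;3.82 2.36 -0.15 0 0 0.9;3.86 2.3 -0.15 0 0 0.8;3.88 2.25 -0.15 0 0 0.9;3.92 2.19 -0.16 0 0 0.8;0 0 0 0 0 0;0 0 0 0 0 0;0 0 0 0 0 0;0 0 0 0 0 0;0 0 0 0 0 0"

```text
time: 15.35
tool_pos: [0.5734, 0.0283, 0.222]
tcp_rot: [[-0.206, 0.979, -0.0], [0.979, 0.206, -0.0], [-0.0, -0.0, -1.0]]
ft_force: [-0.1, -0.3, -1.2]
grip_width: 0.762
gripper_force: 30.0
```

```bash
python3 plan.py ".573 .03 .22 12 1"
```

```text
from [0.5734 0.0283 0.222 ] yaw 11.89 tilt [-0.     -0.0001] t 15.3 w 6.69 F [-0.1 -0.3 -1.2]
1 0.17 -0.01 0.2 0 0 -0.1
```

```bash
python3 plan.py ".5724 .0293 .13 12 3;.5724 .0293 .08 12 3"
```

```text
from [0.5734 0.0283 0.222 ] yaw 11.89 tilt [-0.     -0.0001] t 15.3 w 6.69 F [-0.1 -0.3 -1.2]
3 0.04 -0.03 3.07 0 0 -0;0.04 -0.03 3.07 0 0 -0.1;0.04 -0.02 3.06 0 0 -0
3 -0 -0 1.67 0 0 -0;-0 -0 1.67 0 0 -0;-0 -0 1.66 0 0 -0
```

jog_arm --increments "0.04 -0.03 3 0 0 0;0.04 -0.03 3 0 0 -0.1;0.04 -0.02 3 0 0 0;0 0 1.7 0 0 0;0 0 1.7 0 0 0;0 0 1.6 0 0 0;0 0 0 0 0 0;0 0 0 0 0 0;0 0 0 0 0 0;0 0 0 0 0 0;0 0 0 0 0 0;0 0 0 0 0 0"

```text
time: 16.55
tool_pos: [0.5728, 0.0307, 0.0826]
tcp_rot: [[-0.21, 0.978, 0.001], [0.978, 0.21, 0.0], [-0.0, 0.001, -1.0]]
ft_force: [-0.1, 0.5, 0.4]
grip_width: 0.759
gripper_force: 30.0
```

```bash
python3 plan.py ".5724 .0293 .0765 12 3"
```

```text
from [0.5728 0.0307 0.0826] yaw 12.11 tilt [0.0008 0.    ] t 16.6 w 6.67 F [-0.1  0.5  0.4]
3 -0.04 -0.02 0.2 0 0 0;-0.04 -0.02 0.2 0 0 0.1;-0.04 -0.03 0.21 0 0 0
```

jog_arm --increments "0 0 0.2 0 0 0.1;0 0 0.2 0 0 0;0 0 0 0 0 0;0 0 0 0 0 0;0 0 0 0 0 0;0 0 0 0 0 0"

```text
time: 17.15
tool_pos: [0.5726, 0.0306, 0.0781]
tcp_rot: [[-0.208, 0.978, 0.0], [0.978, 0.208, 0.0], [0.0, 0.0, -1.0]]
ft_force: [-0.0, -0.6, -0.9]
grip_width: 0.761
gripper_force: 30.0
```

jog_arm --increments "0 0 0.1 0 0 0;0 0 0.05 0 0 0;0 0 0 0 0 0;0 0 0 0 0 0;0 0 0 0 0 0"

```text
time: 17.65
tool_pos: [0.5726, 0.0306, 0.0767]
tcp_rot: [[-0.208, 0.978, 0.0], [0.978, 0.208, -0.0], [-0.0, 0.0, -1.0]]
ft_force: [-1.3, 0.3, 2.0]
grip_width: 0.759
gripper_force: 30.0
```

jog_arm --increments "0 0 0.08 0 0 0;0 0 0 0 0 0;0 0 0 0 0 0;0 0 0 0 0 0"

```text
time: 18.05
tool_pos: [0.5726, 0.0306, 0.0767]
tcp_rot: [[-0.208, 0.978, 0.001], [0.978, 0.208, -0.0], [-0.0, 0.001, -1.0]]
ft_force: [-2.1, -0.5, 4.7]
grip_width: 0.763
gripper_force: 30.0
```

jog_arm --increments "0 0 0 0 0 0;0 0 0 0 0 0;0 0 0 0 0 0;0 0 0 0 0 0;0 0 0 0 0 0" --claw 8.78

```text
time: 18.55
tool_pos: [0.5725, 0.0306, 0.0755]
tcp_rot: [[-0.208, 0.978, -0.0], [0.978, 0.208, 0.0], [0.0, -0.0, -1.0]]
ft_force: [-0.1, -0.6, -0.8]
grip_width: 1.001
gripper_force: 0.0
```

jog_arm --increments "0 0 -1 0 0 0;0 0 -3 0 0 0;0 0 -4 0 0 0;0 0 -4 0 0 0;1 0 -1.5 0 0 0;3 0 0 0 0 0;1 0 0 0 0 0;0 0 0 0 0 0;0 0 0 0 0 0;0 0 0 0 0 0;0 0 0 0 0 0;0 0 0 0 0 0"

```text
time: 19.75
tool_pos: [0.5622, 0.0789, 0.2105]
tcp_rot: [[-0.207, 0.978, -0.0], [0.978, 0.207, -0.0], [-0.0, -0.0, -1.0]]
ft_force: [-0.7, -0.5, -0.7]
grip_width: 0.995
gripper_force: 0.0
```

```bash
python3 - <<'E'
from h import *
snap("wrist","w8",crop=(160,80,440,290))
E
```

```text
w8 scale 2.857142857142857 time 19.75 tcp [0.5622 0.0789 0.2105]
```

View pics/w8.png

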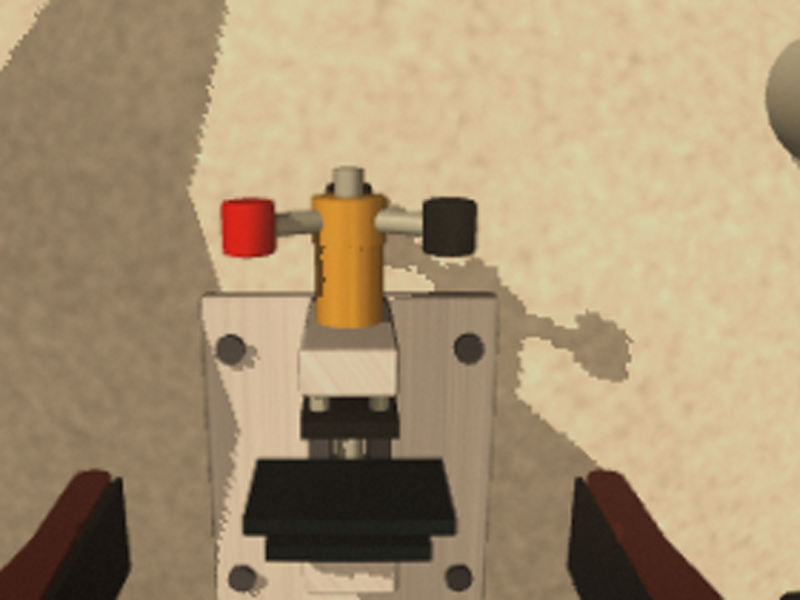

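```bash
python3 - <<'E'
from h import *
k=dict(scale=800/280,off=(160,80))
a=np.radians(12);R=np.array([[np.cos(a),-np.sin(a)],[np.sin(a),np.cos(a)]]);c=np.array([.5768,.0117])
V=lambda P:np.round((P[:,:2]-c)@R*1000,1).tolist()
print(V(onz("w8",[[248,228],[450,228]],.071,**k)),"ends at top of grip",V(onz("w8",[[450,200],[450,255],[248,200],[248,255]],.08,**k)))
print("pad",V(onz("w8",[[302,437],[398,437]],.092,**k)),"jawback",V(onz("w8",[[303,350],[395,350]],.092,**k)))
print("plates",V(onz("w8",[[244,534],[455,534],[266,560],[431,560]],.113,**k)))
q=lambda x,y:np.round(c+R@np.array([x,y])/1000,4)
print(q(32.9,106),q(0,106),q(-33,106))
E
```

```text
[[-34.0, 106.5], [32.2, 106.5]] ends at top of grip [[31.1, 116.8], [31.4, 99.0], [-32.8, 116.7], [-33.2, 99.0]]
pad [[-16.0, 41.6], [15.0, 41.6]] jawback [[-15.3, 70.8], [13.6, 70.8]]
plates [[-33.7, 16.9], [32.4, 16.9], [-27.1, 7.7], [25.2, 7.7]]
[0.5869 0.1222] [0.5548 0.1154] [0.5225 0.1085]
```

```bash
python3 plan.py ".5859 .1234 .13 -78 11;.5859 .1234 .057 -78 4"
```

```text
from [0.5622 0.079  0.2105] yaw 11.96 tilt [-0.0003 -0.0001] t 19.8 w 8.76 F [ 0.4 -0.2  0.5]
11 0.35 0.29 0.73 0 0 8.2;0.39 0.24 0.73 0 0 8.2;0.42 0.18 0.73 0 0 8.2;0.44 0.12 0.73 0 0 8.2;0.45 0.06 0.73 0 0 8.2;0.46 -0.01 0.73 0 0 8.2;0.45 -0.07 0.73 0 0 8.2;0.44 -0.14 0.74 0 0 8.1;0.42 -0.19 0.73 0 0 8.2;0.38 -0.25 0.74 0 0 8.1;0.34 -0.31 0.73 0 0 8.2
4 0 0 1.83 0 0 -0;0 0 1.82 0 0 -0;0 0 1.83 0 0 -0;0 0 1.82 0 0 -0
```

jog_arm --increments "0.35 0.29 0.7 0 0 8.2;0.39 0.24 0.7 0 0 8.2;0.42 0.18 0.7 0 0 8.2;0.44 0.12 0.7 0 0 8.2;0.45 0.06 0.7 0 0 8.2;0.46 0 0.7 0 0 8.2;0.45 -0.07 0.7 0 0 8.2;0.44 -0.14 0.7 0 0 8.1;0.42 -0.19 0.7 0 0 8.2;0.38 -0.25 0.7 0 0 8.1;0.34 -0.31 0.7 0 0 8.2;0 0 0 0 0 0" --claw 3.2

```text
time: 21.0
tool_pos: [0.5855, 0.1239, 0.1323]
tcp_rot: [[0.978, 0.207, -0.002], [0.207, -0.978, -0.0], [-0.002, -0.0, -1.0]]
ft_force: [0.3, -0.4, -1.1]
grip_width: 0.363
gripper_force: 0.0
```

jog_arm --increments "0 0 0 0 0 0;0 0 0 0 0 0;0 0 0 0 0 0;0 0 0 0 0 0;0 0 0 0 0 0;0 0 0 0 0 0"

```text
time: 21.6
tool_pos: [0.5859, 0.1239, 0.1339]
tcp_rot: [[0.978, 0.208, 0.0], [0.208, -0.978, 0.0], [0.0, -0.0, -1.0]]
ft_force: [0.3, -0.7, -0.2]
grip_width: 0.365
gripper_force: 0.0
```

```bash
python3 plan.py ".5859 .1234 .057 -78 4"; python3 - <<'E'
from h import *
snap("wrist","w9",crop=(160,100,400,280))
E
```

```text
from [0.5859 0.1239 0.1339] yaw -77.98 tilt [0.0002 0.    ] t 21.6 w 3.21 F [ 0.3 -0.7 -0.2]
4 -0 0.01 1.92 0 0 0;-0 0.01 1.92 0 0 0;-0.01 0.01 1.92 0 0 0;-0 0.01 1.93 0 0 0
w9 scale 3.3333333333333335 time 21.6 tcp [0.5859 0.1239 0.1339]
```

View pics/w9.png

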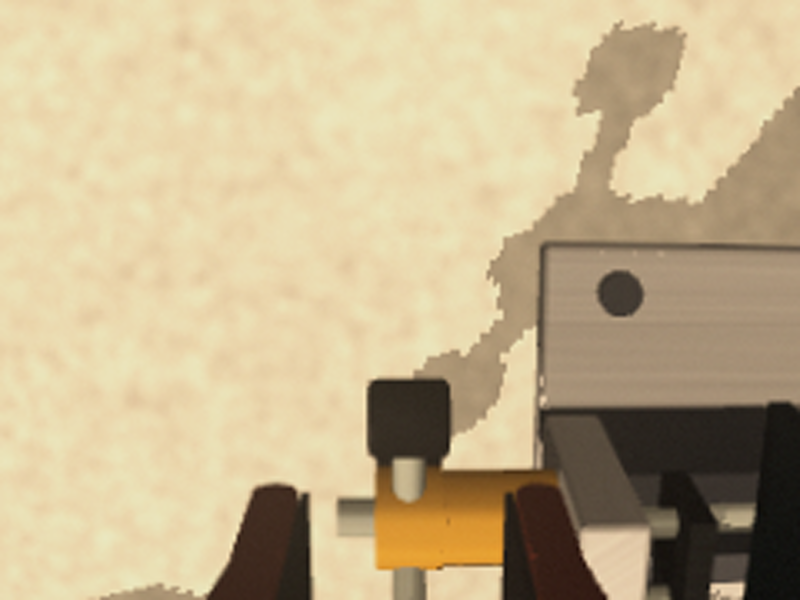

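jog_arm --increments "0 0 1.9 0 0 0;0 0.02 1.9 0 0 0;0 0 1.9 0 0 0;0 0 1.9 0 0 0;0 0 0 0 0 0;0 0 0 0 0 0;0 0 0 0 0 0;0 0 0 0 0 0;0 0 0 0 0 0"

```text
time: 22.55
tool_pos: [0.5865, 0.1237, 0.0589]
tcp_rot: [[0.978, 0.208, 0.002], [0.208, -0.978, 0.0], [0.002, 0.0, -1.0]]
ft_force: [0.0, 0.4, -0.1]
grip_width: 0.362
gripper_force: 0.0
```

jog_arm --increments "0 0 0 0 0 0;0 0 0 0 0 0;0 0 0 0 0 0;0 0 0 0 0 0;0 0 0 0 0 0" --claw 1.2

```text
time: 23.05
tool_pos: [0.5861, 0.1235, 0.0579]
tcp_rot: [[0.978, 0.208, 0.0], [0.208, -0.978, -0.0], [0.0, 0.0, -1.0]]
ft_force: [1.0, -1.0, 0.8]
grip_width: 0.201
gripper_force: 30.0
```

Gripped (17.6 mm). Carry it over the top.

jog_arm --increments "-0.38 0.03 -0.54 0 0 0;-0.47 0.03 -0.47 0 0 0;-0.54 0.03 -0.38 0 0 0;-0.6 0.03 -0.28 0 0 0;-0.64 0.02 -0.17 0 0 0;-0.66 0.03 -0.06 0 0 0;-0.66 0.03 0.06 0 0 0;-0.64 0.02 0.17 0 0 0;-0.6 0.03 0.28 0 0 0;-0.54 0.03 0.38 0 0 0;-0.47 0.03 0.47 0 0 0;-0.38 0.03 0.54 0 0 0"

```text
time: 24.25
tool_pos: [0.5241, 0.1068, 0.0605]
tcp_rot: [[0.978, 0.208, 0.006], [0.208, -0.978, 0.001], [0.006, 0.001, -1.0]]
ft_force: [1.4, -1.0, 8.8]
grip_width: 0.207
gripper_force: 30.0
```

jog_arm --increments "0 0 0 0 0 0;0 0 0 0 0 0;0 0 0 0 0 0;0 0 0 0 0 0"

```text
time: 24.65
tool_pos: [0.5231, 0.1066, 0.0592]
tcp_rot: [[0.978, 0.208, 0.003], [0.208, -0.978, -0.0], [0.003, 0.001, -1.0]]
ft_force: [1.2, -0.5, 7.4]
grip_width: 0.202
gripper_force: 30.0
```

jog_arm --increments "0 0 0 0 0 0;0 0 0 0 0 0;0 0 0 0 0 0;0 0 -2.5 0 0 0;0 0 -3 0 0 0;3.3 0 0 0 0 0;3.28 0 0 0 0 0;0 0 0 0 0 0;0 0 0 0 0 0;0 0 0 0 0 0;0 0 0 0 0 0" --claw 3.2

```text
time: 25.75
tool_pos: [0.5859, 0.1203, 0.1131]
tcp_rot: [[0.978, 0.208, 0.0], [0.208, -0.978, 0.0], [0.0, -0.0, -1.0]]
ft_force: [0.8, -0.7, -0.9]
grip_width: 0.368
gripper_force: 0.0
```

```bash
python3 plan.py ".5854 .1202 .057 -78 3"; python3 - <<'E'
from h import *
snap("wrist","w10",crop=(160,100,400,280))
E
```

```text
from [0.5859 0.1203 0.1131] yaw -78.0 tilt [0.0001 0.0001] t 25.8 w 3.23 F [ 0.8 -0.7 -0.9]
3 -0.02 -0 1.87 0 0 0;-0.01 -0 1.87 0 0 0;-0.02 -0 1.87 0 0 0
w10 scale 3.3333333333333335 time 25.75 tcp [0.5859 0.1203 0.1131]
```

View pics/w10.png

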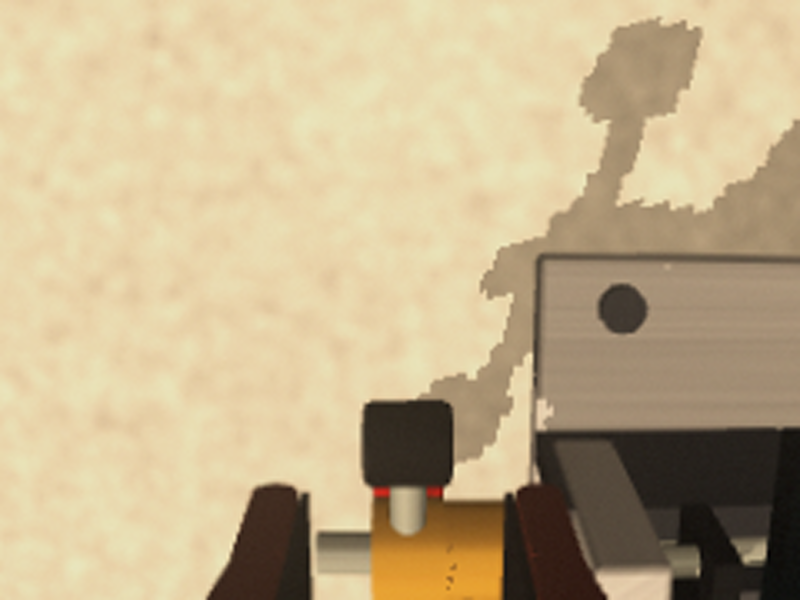

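jog_arm --increments "0 0 2.75 0 0 0;0 0 2.75 0 0 0;0 0 0 0 0 0;0 0 0 0 0 0;0 0 0 0 0 0;0 0 0 0 0 0"

```text
time: 26.4
tool_pos: [0.5876, 0.1205, 0.06]
tcp_rot: [[0.978, 0.208, 0.003], [0.208, -0.978, 0.0], [0.003, 0.0, -1.0]]
ft_force: [-0.1, 1.0, 0.4]
grip_width: 0.364
gripper_force: 0.0
```

jog_arm --increments "0 0 0 0 0 0;0 0 0 0 0 0;0 0 0 0 0 0;0 0 0 0 0 0" --claw 1.2

```text
time: 26.8
tool_pos: [0.587, 0.1203, 0.0584]
tcp_rot: [[0.978, 0.208, 0.001], [0.208, -0.978, -0.0], [0.001, 0.0, -1.0]]
ft_force: [-0.3, -0.6, 3.0]
grip_width: 0.199
gripper_force: 30.0
```

jog_arm --increments "-0.38 0.03 -0.54 0 0 0;-0.47 0.03 -0.47 0 0 0;-0.54 0.03 -0.38 0 0 0;-0.6 0.03 -0.28 0 0 0;-0.64 0.02 -0.17 0 0 0;-0.66 0.03 -0.06 0 0 0;-0.66 0.03 0.06 0 0 0;-0.64 0.02 0.17 0 0 0;-0.6 0.03 0.28 0 0 0;-0.54 0.03 0.38 0 0 0;-0.47 0.03 0.47 0 0 0;-0.42 0.03 0.6 0 0 0"

```text
time: 28.0
tool_pos: [0.5235, 0.1032, 0.0608]
tcp_rot: [[0.978, 0.208, 0.004], [0.208, -0.978, 0.0], [0.004, 0.001, -1.0]]
ft_force: [-4.3, -1.8, 11.3]
grip_width: 0.207
gripper_force: 30.0
```

jog_arm --increments "0 0 0 0 0 0;0 0 0 0 0 0;0 0 0 0 0 0;0 0 0 0 0 0"

```text
time: 28.4
tool_pos: [0.5223, 0.1029, 0.0588]
tcp_rot: [[0.978, 0.208, 0.0], [0.208, -0.978, -0.001], [-0.0, 0.001, -1.0]]
ft_force: [-6.2, -2.3, 9.7]
grip_width: 0.205
gripper_force: 30.0
```

jog_arm --increments "0 0 0 0 0 0;0 0 0 0 0 0;0 0 0 0 0 0;0 0 -2.56 0 0 0;0 0 -3 0 0 0;3.3 0 0 0 0 0;3.32 0 0 0 0 0;0 0 0 0 0 0;0 0 0 0 0 0;0 0 0 0 0 0;0 0 0 0 0 0" --claw 3.2

```text
time: 29.5
tool_pos: [0.5867, 0.1169, 0.1131]
tcp_rot: [[0.978, 0.208, 0.0], [0.208, -0.978, 0.0], [0.0, 0.0, -1.0]]
ft_force: [0.3, 0.1, 0.3]
grip_width: 0.364
gripper_force: 0.0
```

```bash
python3 - <<'E'
from h import *
snap("wrist","w11",crop=(160,100,400,280))
for t in("w10","w11"):
    im=load(t)["color"].astype(int);g=im.max(2)[205:260,255:312]
    m=(g<60);ys,xs=np.where(m);print(t,"dark grip rows",ys.min()+205,"cols",np.percentile(xs,2)+255,np.percentile(xs,98)+255,m.sum(),np.round(load(t)["T"][:3,3],4))
E
```

```text
w11 scale 3.3333333333333335 time 29.5 tcp [0.5867 0.1169 0.1131]
w10 dark grip rows 220 cols 270.0 295.0 630 [0.5859 0.1203 0.1131]
w11 dark grip rows 251 cols 311.0 311.0 5 [0.5867 0.1169 0.1131]
```

```bash
python3 - <<'E'
from h import *
a=np.radians(12);R=np.array([[np.cos(a),-np.sin(a)],[np.sin(a),np.cos(a)]]);c=np.array([.5768,.0117])
V=lambda P:np.round((P[:,:2]-c)@R*1000,1).tolist()
im=load("w11")["color"].astype(int);m=(im[:,:,2]>90)&(im[:,:,2]>2.5*im[:,:,1])&(im[:,:,2]>2.5*im[:,:,0])
n,l,st,ce=cv2.connectedComponentsWithStats(m.astype(np.uint8));
for s in st[1:]:
    if s[4]>60:
        print(s);x,y,w,h=s[:4];print(V(onz("w11",[[x,y+h/2],[x+w,y+h/2],[x+w/2,y],[x+w/2,y+h]],.071,scale=1)))
print("w10 black",V(onz("w10",[[362,443],[453,443],[408,400],[408,487]],.071,scale=10/3,off=(160,100))))
T=load("w11")["T"][:3,3];print("tcp",V(T[None]))
E
```

```text
[507 216  36  26 454]
[[33.1, -80.7], [31.9, -126.2], [44.0, -98.9], [20.7, -106.1]]
[269 223  27  27 677]
[[30.1, 109.2], [30.1, 91.0], [39.8, 100.1], [20.1, 100.1]]
w10 black [[32.6, 112.9], [32.6, 94.5], [41.8, 103.6], [23.0, 103.6]]
tcp [[31.5, 100.9]]
```

jog_arm --increments "-0.12 0.05 2.6 0 0 0;0 0 2.7 0 0 0;0 0 0 0 0 0;0 0 0 0 0 0;0 0 0 0 0 0;0 0 0 0 0 0"

```text
time: 30.15
tool_pos: [0.5872, 0.1165, 0.0619]
tcp_rot: [[0.978, 0.208, 0.003], [0.208, -0.978, 0.0], [0.003, 0.0, -1.0]]
ft_force: [-1.7, 0.1, 0.1]
grip_width: 0.365
gripper_force: 0.0
```

jog_arm --increments "0 0 0 0 0 0;0 0 0 0 0 0;0 0 0 0 0 0;0 0 0 0 0 0" --claw 1.2

```text
time: 30.55
tool_pos: [0.5866, 0.1166, 0.0604]
tcp_rot: [[0.978, 0.208, 0.001], [0.208, -0.978, 0.001], [0.001, -0.0, -1.0]]
ft_force: [0.7, 1.5, 4.3]
grip_width: 0.207
gripper_force: 30.0
```

jog_arm --increments "-0.2 0.01 -0.26 0 0 0;-0.47 0.03 -0.47 0 0 0;-0.54 0.03 -0.38 0 0 0;-0.6 0.03 -0.28 0 0 0;-0.64 0.02 -0.17 0 0 0;-0.66 0.03 -0.06 0 0 0;-0.66 0.03 0.06 0 0 0;-0.64 0.02 0.17 0 0 0;-0.6 0.03 0.28 0 0 0;-0.54 0.03 0.38 0 0 0;-0.47 0.03 0.47 0 0 0;-0.38 0.03 0.54 0 0 0"

```text
time: 31.75
tool_pos: [0.5244, 0.1, 0.061]
tcp_rot: [[0.978, 0.208, 0.002], [0.208, -0.978, 0.0], [0.002, 0.0, -1.0]]
ft_force: [-8.9, -1.0, 15.1]
grip_width: 0.205
gripper_force: 30.0
```

jog_arm --increments "0 0 0 0 0 0;0 0 0 0 0 0;0 0 0 0 0 0;0 0 0 0 0 0"

```text
time: 32.15
tool_pos: [0.5231, 0.0996, 0.0588]
tcp_rot: [[0.978, 0.208, -0.002], [0.208, -0.978, -0.001], [-0.002, 0.0, -1.0]]
ft_force: [-9.5, -1.9, 12.9]
grip_width: 0.202
gripper_force: 30.0
```

jog_arm --increments "0 0 0 0 0 0;0 0 0 0 0 0;0 0 0 0 0 0;0 0 -2.56 0 0 0;0 0 -3 0 0 0;3.3 0 0 0 0 0;3.3 0 0 0 0 0;0 0 0 0 0 0;0 0 0 0 0 0;0 0 0 0 0 0;0 0 0 0 0 0" --claw 3.2

```text
time: 33.25
tool_pos: [0.5882, 0.1134, 0.1129]
tcp_rot: [[0.978, 0.208, 0.0], [0.208, -0.978, -0.0], [0.0, 0.0, -1.0]]
ft_force: [0.4, -0.2, 1.2]
grip_width: 0.366
gripper_force: 0.0
```

```bash
cat > nut.py <<'E'
import sys
from h import *
t=sys.argv[1];snap("wrist",t,crop=(160,100,400,280))
a=np.radians(12);R=np.array([[np.cos(a),-np.sin(a)],[np.sin(a),np.cos(a)]]);c=np.array([.5768,.0117])
V=lambda P:np.round((P[:,:2]-c)@R*1000,1).tolist()
im=load(t)["color"].astype(int);m=im.max(2)<70 if sys.argv[2]=="k" else (im[:,:,2]>90)&(im[:,:,2]>2.5*im[:,:,1])&(im[:,:,2]>2.5*im[:,:,0])
m=m.astype(np.uint8);m[:,:262]=0;m[:,302:]=0;m[270:]=0;m[:200]=0
n,l,st,ce=cv2.connectedComponentsWithStats(m)
for s in st[1:]:
    if s[4]>200:
        x,y,w,h=s[:4];print(s,"L R top bot",V(onz(t,[[x,y+h/2],[x+w,y+h/2],[x+w/2,y],[x+w/2,y+h]],.071,scale=1)))
print("tcp",V(load(t)["T"][:3,3][None]),load(t)["T"][2,3])
E
python3 nut.py w12 k
```

```text
w12 scale 3.3333333333333335 time 33.25 tcp [0.5882 0.1134 0.1129]
[269 224  26  27 676] L R top bot [[30.2, 105.5], [30.2, 87.9], [39.9, 96.7], [20.2, 96.7]]
tcp [[32.3, 97.1]] 0.11290881077143237
```

jog_arm --increments "-0.2 0.04 2.6 0 0 0;0 0 2.7 0 0 0;0 0 0 0 0 0;0 0 0 0 0 0;0 0 0 0 0 0;0 0 0 0 0 0"

```text
time: 33.9
tool_pos: [0.588, 0.1129, 0.0617]
tcp_rot: [[0.978, 0.208, 0.003], [0.208, -0.978, 0.0], [0.003, 0.0, -1.0]]
ft_force: [0.3, 0.5, 0.3]
grip_width: 0.362
gripper_force: 0.0
```

jog_arm --increments "0 0 0 0 0 0;0 0 0 0 0 0;0 0 0 0 0 0;0 0 0 0 0 0" --claw 1.2

```text
time: 34.3
tool_pos: [0.5873, 0.1133, 0.0603]
tcp_rot: [[0.978, 0.208, 0.001], [0.208, -0.978, 0.001], [0.001, -0.001, -1.0]]
ft_force: [-0.1, 2.4, 3.0]
grip_width: 0.203
gripper_force: 30.0
```

jog_arm --increments "-0.2 0.01 -0.26 0 0 0;-0.47 0.03 -0.47 0 0 0;-0.54 0.03 -0.38 0 0 0;-0.6 0.03 -0.28 0 0 0;-0.64 0.02 -0.17 0 0 0;-0.66 0.03 -0.06 0 0 0;-0.66 0.03 0.06 0 0 0;-0.64 0.02 0.17 0 0 0;-0.6 0.03 0.28 0 0 0;-0.54 0.03 0.38 0 0 0;-0.47 0.03 0.47 0 0 0;-0.38 0.03 0.54 0 0 0"

```text
time: 35.5
tool_pos: [0.5251, 0.0966, 0.0608]
tcp_rot: [[0.978, 0.208, 0.002], [0.208, -0.978, 0.001], [0.002, -0.0, -1.0]]
ft_force: [-9.5, -0.1, 15.5]
grip_width: 0.202
gripper_force: 30.0
```

jog_arm --increments "0 0 0 0 0 0;0 0 0 0 0 0;0 0 0 0 0 0;0 0 0 0 0 0"

```text
time: 35.9
tool_pos: [0.5237, 0.0962, 0.0585]
tcp_rot: [[0.978, 0.208, -0.003], [0.208, -0.978, -0.0], [-0.003, -0.0, -1.0]]
ft_force: [-10.0, 0.1, 12.6]
grip_width: 0.201
gripper_force: 30.0
```

jog_arm --increments "0 0 0 0 0 0;0 0 0 0 0 0;0 0 0 0 0 0;0 0 -2.56 0 0 0;0 0 -3 0 0 0;3.3 0 0 0 0 0;3.2 0 0 0 0 0;0 0 0 0 0 0;0 0 0 0 0 0;0 0 0 0 0 0;0 0 0 0 0 0" --claw 3.2

```text
time: 37.0
tool_pos: [0.588, 0.1097, 0.1127]
tcp_rot: [[0.978, 0.208, 0.0], [0.208, -0.978, -0.0], [0.0, 0.0, -1.0]]
ft_force: [0.1, 0.9, 0.1]
grip_width: 0.362
gripper_force: 0.0
```

```bash
python3 nut.py w13 k
```

```text
w13 scale 3.3333333333333335 time 37.0 tcp [0.588  0.1097 0.1127]
[268 223  27  27 685] L R top bot [[30.1, 102.5], [30.1, 84.3], [39.7, 93.4], [20.1, 93.4]]
tcp [[31.3, 93.5]] 0.11266964040099287
```

jog_arm --increments "-0.1 0.03 2.6 0 0 0;0 0 2.7 0 0 0;0 0 0 0 0 0;0 0 0 0 0 0;0 0 0 0 0 0;0 0 0 0 0 0"

```text
time: 37.65
tool_pos: [0.5887, 0.1095, 0.0615]
tcp_rot: [[0.978, 0.208, 0.003], [0.208, -0.978, 0.0], [0.003, 0.0, -1.0]]
ft_force: [-0.3, -0.4, -0.0]
grip_width: 0.368
gripper_force: 0.0
```

jog_arm --increments "0 0 0 0 0 0;0 0 0 0 0 0;0 0 0 0 0 0;0 0 0 0 0 0" --claw 1.2

```text
time: 38.05
tool_pos: [0.588, 0.11, 0.0601]
tcp_rot: [[0.978, 0.208, 0.001], [0.208, -0.978, 0.001], [0.001, -0.001, -1.0]]
ft_force: [0.5, 2.9, 3.3]
grip_width: 0.199
gripper_force: 30.0
```

jog_arm --increments "-0.2 0.01 -0.26 0 0 0;-0.47 0.03 -0.47 0 0 0;-0.54 0.03 -0.38 0 0 0;-0.6 0.03 -0.28 0 0 0;-0.64 0.02 -0.17 0 0 0;-0.66 0.03 -0.06 0 0 0;-0.66 0.03 0.06 0 0 0;-0.64 0.02 0.17 0 0 0;-0.6 0.03 0.28 0 0 0;-0.54 0.03 0.38 0 0 0;-0.47 0.03 0.47 0 0 0;0 0 0 0 0 0"

```text
time: 39.25
tool_pos: [0.5291, 0.0942, 0.065]
tcp_rot: [[0.978, 0.208, 0.001], [0.208, -0.978, 0.0], [0.001, -0.0, -1.0]]
ft_force: [-8.9, 0.8, 14.8]
grip_width: 0.202
gripper_force: 30.0
```

jog_arm --increments "0 0 0 0 0 0;0 0 0 0 0 0;0 0 0 0 0 0;0 0 0 0 0 0"

```text
time: 39.65
tool_pos: [0.5291, 0.0942, 0.0649]
tcp_rot: [[0.978, 0.208, 0.0], [0.208, -0.978, 0.0], [0.0, -0.0, -1.0]]
ft_force: [-9.6, -0.2, 15.5]
grip_width: 0.206
gripper_force: 30.0
```

jog_arm --increments "0 0 0 0 0 0;0 0 0 0 0 0;0 0 0 0 0 0;0 0 -2.5 0 0 0;0 0 -4 0 0 0;0 0 -4 0 0 0;3 0 0 0 0 0;0 -3 0 0 0 0;0 0 0 0 0 0;0 0 0 0 0 0;0 0 0 0 0 0;0 0 0 0 0 0" --claw 3.2

```text
time: 40.85
tool_pos: [0.5525, 0.1288, 0.1668]
tcp_rot: [[0.978, 0.207, -0.0], [0.207, -0.978, -0.0], [-0.0, 0.0, -1.0]]
ft_force: [-0.4, -0.8, -0.3]
grip_width: 0.363
gripper_force: 0.0
```

```bash
python3 - <<'E'
from h import *
snap("wrist","w14",crop=(160,120,440,330))
E
```

```text
w14 scale 2.857142857142857 time 40.85 tcp [0.5525 0.1288 0.1668]
```

View pics/w14.png

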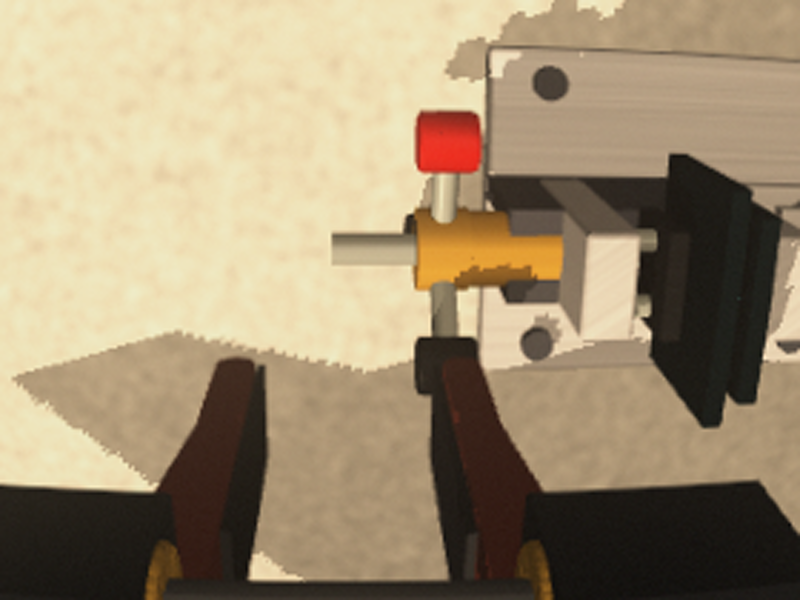

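```bash
python3 - <<'E'
from h import *
k=dict(scale=800/280,off=(160,120))
a=np.radians(12);R=np.array([[np.cos(a),-np.sin(a)],[np.sin(a),np.cos(a)]]);c=np.array([.5768,.0117])
V=lambda P:np.round((P[:,:2]-c)@R*1000,1).tolist()
print("red",V(onz("w14",[[448,141],[416,141],[480,141]],.064,**k)),"black",V(onz("w14",[[446,365],[416,365],[476,365]],.077,**k)))
print("jaw front",V(onz("w14",[[637,240],[637,330],[583,230],[583,338]],.092,**k)))
print("plates top",V(onz("w14",[[748,190],[722,425],[724,190],[700,425],[757,402]],.113,**k)))
q=lambda x,y:np.round(c+R@np.array([x,y])/1000,4)
print("pivot",q(-.6,-44),"knob",q(37.8,-95.5))
for n in("s1","d1"):print(n,np.round(proj(n,[[.6336,-.073,.092]]),1))
E
python3 plan.py ".6336 -.073 .2 -78"
```

```text
red [[34.5, 90.3], [34.4, 99.6], [34.6, 80.9]] black [[-30.2, 90.2], [-30.1, 99.1], [-30.3, 81.2]]
jaw front [[12.8, 40.1], [-13.7, 37.4], [15.5, 55.8], [-15.9, 53.3]]
plates top [[32.1, 17.8], [-34.2, 15.9], [32.0, 24.7], [-33.9, 22.7], [-27.6, 6.2]]
pivot [ 0.5854 -0.0315] knob [ 0.6336 -0.0739]
s1 [[287.7 244.4]]
d1 [[319.3 211.5]]
from [0.5525 0.1289 0.1669] yaw -78.05 tilt [-0.     -0.0003] t 40.9 w 3.2 F [-0.7  0.6 -0.2]
5 0.75 4.29 -0.66 0 0 -0;0.75 4.29 -0.66 0 0 -0;0.75 4.28 -0.66 0 0 -0;0.75 4.29 -0.67 0 0 -0;0.75 4.28 -0.66 0 0 -0
```

jog_arm --increments "0.75 4.29 -0.4 0 0 0;0.75 4.29 -0.4 0 0 0;0.75 4.28 -0.4 0 0 0;0.75 4.29 -0.4 0 0 0;0.75 4.28 -0.4 0 0 0;0 0 0 0 0 0;0 0 0 0 0 0;0 0 0 0 0 0;0 0 0 0 0 0;0 0 0 0 0 0;0 0 0 0 0 0" --claw 4

```text
time: 42.0
tool_pos: [0.6337, -0.0713, 0.1871]
tcp_rot: [[0.978, 0.209, 0.0], [0.209, -0.978, -0.0], [0.0, 0.0, -1.0]]
ft_force: [0.2, 0.2, 0.4]
grip_width: 0.46
gripper_force: 0.0
```

```bash
cat > knob.py <<'E'
import sys
from h import *
a=np.radians(12);R=np.array([[np.cos(a),-np.sin(a)],[np.sin(a),np.cos(a)]]);c=np.array([.5768,.0117])
V=lambda P:np.round((P[:,:2]-c)@R*1000,1).tolist()
t=sys.argv[2]
snap(sys.argv[1],t);im=load(t)["color"].astype(int);m=((im[:,:,2]>80)&(im[:,:,2]>2.5*im[:,:,1])&(im[:,:,2]>2.5*im[:,:,0])).astype(np.uint8)
n,l,st,ce=cv2.connectedComponentsWithStats(m)
for i in range(1,n):
    s=st[i]
    if s[4]>25:
        P=onz(t,[ce[i]],.075,scale=1);r=np.array(V(P)[0])-[-.6,-43.7]
        print(s,"world",np.round(P[0],4),"vise",V(P),"r",np.hypot(*r).round(1),"ang",np.degrees(np.arctan2(r[1],r[0])).round(1))
E
python3 knob.py wrist w15;python3 knob.py scene s15; python3 knob.py side d15
```

```text
w15 scale 1.4285714285714286 time 42.0 tcp [ 0.6337 -0.0713  0.1871]
[277 196  18  26 372] world [ 0.6315 -0.0754  0.075 ] vise [[35.4, -96.6]] r 64.0 ang -55.8
[ 91 199  17  17 221] world [0.5952 0.1049 0.075 ] vise [[37.3, 87.3]] r 136.4 ang 73.9
s15 scale 1.4285714285714286 time 42.05 tcp [ 0.6337 -0.0715  0.1871]
[510  44  50  17  69] world [0.7945 0.9501 0.075 ] vise [[408.0, 872.7]] r 1003.4 ang 66.0
[515  56  45  22 356] world [0.8394 0.8805 0.075 ] vise [[437.5, 795.2]] r 946.4 ang 62.4
[316 188   8   7  33] world [0.5961 0.1057 0.075 ] vise [[38.4, 87.9]] r 137.3 ang 73.5
[285 243   6  14  48] world [ 0.6315 -0.0705  0.075 ] vise [[36.4, -91.8]] r 60.7 ang -52.4
d15 scale 1.4285714285714286 time 42.1 tcp [ 0.6338 -0.0717  0.1871]
[   0    0  168   32 2765] world [0.3101 1.7177 0.075 ] vise [[93.8, 1724.2]] r 1770.4 ang 86.9
[ 222    0   75   28 1354] world [1.1554 1.202  0.075 ] vise [[813.4, 1044.0]] r 1358.6 ang 53.2
[  440     0   120   157 14335] world [1.6968 0.2267 0.075 ] vise [[1140.3, -22.6]] r 1141.1 ang 1.1
[267  30  45  23 530] world [1.0902 0.8383 0.075 ] vise [[674.1, 701.8]] r 1005.5 ang 47.9
[ 57 126  30  36 499] world [0.1559 0.5223 0.075 ] vise [[-305.5, 586.9]] r 700.4 ang 115.8
[318 211   4  11  27] world [ 0.6383 -0.0705  0.075 ] vise [[43.0, -93.2]] r 66.0 ang -48.6
```

```bash
python3 plan.py ".633 -.0735 .066 -78 6"
```

```text
from [ 0.6338 -0.0718  0.187 ] yaw -77.96 tilt [ 0.0001 -0.    ] t 42.1 w 3.95 F [ 0.3 -0.1 -0.8]
6 -0.02 0.02 2.02 0 0 0;-0.02 0.03 2.02 0 0 0;-0.02 0.02 2.02 0 0 0;-0.02 0.03 2.01 0 0 0;-0.02 0.02 2.02 0 0 0;-0.01 0.03 2.01 0 0 0
```

jog_arm --increments "-0.02 0.03 2 0 0 0;-0.02 0.03 2 0 0 0;-0.02 0.03 2 0 0 0;-0.02 0.03 2 0 0 0;-0.02 0.03 2 0 0 0;0 0 2 0 0 0;0 0 0 0 0 0;0 0 0 0 0 0;0 0 0 0 0 0;0 0 0 0 0 0;0 0 0 0 0 0"

```text
time: 43.25
tool_pos: [0.6337, -0.074, 0.0682]
tcp_rot: [[0.978, 0.208, 0.002], [0.208, -0.978, -0.0], [0.002, 0.001, -1.0]]
ft_force: [0.1, -0.0, 0.3]
grip_width: 0.456
gripper_force: 0.0
```

jog_arm --increments "0 0 0 0 0 0;0 0 0 0 0 0;0 0 0 0 0 0;0 0 0 0 0 0;0 0 0 0 0 0" --claw 1

```text
time: 43.75
tool_pos: [0.6333, -0.0741, 0.067]
tcp_rot: [[0.978, 0.208, 0.0], [0.208, -0.978, -0.0], [0.0, 0.0, -1.0]]
ft_force: [0.4, 0.3, 0.7]
grip_width: 0.177
gripper_force: 30.0
```

```bash
python3 - <<'E'
from h import *
np.set_printoptions(precision=2,suppress=True)
a=np.radians(12);R=np.array([[np.cos(a),-np.sin(a)],[np.sin(a),np.cos(a)]]);c=np.array([.5768,.0117])
s=ctrl.observe();v=(s["tool_pos"][:2]-c)@R*100;print("vise cm",v,s["tool_pos"],s["ft_force"])
# arc rows, tool x=vise x, tool y=-vise y ; from knob at -54deg about pivot (-.06,-4.37)
th=np.radians(-54-np.arange(0,131,5.2));P=np.c_[6.5*np.cos(th),6.5*np.sin(th)]
d=np.diff(P,axis=0)
rows=[f"{x:.2f} {-y:.2f} 0 0 0 0" for x,y in d];print(len(rows));
for i in range(0,len(rows),9):print(";".join(rows[i:i+9]))
E
```

```text
vise cm [ 3.74 -9.57] [ 0.63 -0.07  0.07] [0.42 0.32 0.72]
25
-0.49 0.32 0 0 0 0;-0.52 0.28 0 0 0 0;-0.54 0.23 0 0 0 0;-0.56 0.18 0 0 0 0;-0.58 0.13 0 0 0 0;-0.58 0.08 0 0 0 0;-0.59 0.02 0 0 0 0;-0.59 -0.03 0 0 0 0;-0.58 -0.08 0 0 0 0
-0.57 -0.14 0 0 0 0;-0.56 -0.19 0 0 0 0;-0.54 -0.24 0 0 0 0;-0.52 -0.29 0 0 0 0;-0.49 -0.33 0 0 0 0;-0.46 -0.37 0 0 0 0;-0.42 -0.41 0 0 0 0;-0.38 -0.45 0 0 0 0;-0.34 -0.48 0 0 0 0
-0.29 -0.51 0 0 0 0;-0.25 -0.54 0 0 0 0;-0.20 -0.56 0 0 0 0;-0.14 -0.57 0 0 0 0;-0.09 -0.58 0 0 0 0;-0.04 -0.59 0 0 0 0;0.01 -0.59 0 0 0 0
```

Knob gripped (15.5 mm). Swing to about midway first.

jog_arm --increments "-0.49 0.32 0 0 0 0;-0.52 0.28 0 0 0 0;-0.54 0.23 0 0 0 0;-0.56 0.18 0 0 0 0;-0.58 0.13 0 0 0 0;-0.58 0.08 0 0 0 0;-0.59 0.02 0 0 0 0;-0.59 -0.03 0 0 0 0;-0.58 -0.08 0 0 0 0"

```text
time: 44.65
tool_pos: [0.5857, -0.0955, 0.0669]
tcp_rot: [[0.978, 0.208, -0.0], [0.208, -0.978, -0.0], [-0.0, -0.0, -1.0]]
ft_force: [1.3, -0.6, -0.1]
grip_width: 0.176
gripper_force: 30.0
```

jog_arm --increments "-0.57 -0.14 0 0 0 0;-0.56 -0.19 0 0 0 0;0 0 0 0 0 0;0 0 0 0 0 0;0 0 0 0 0 0"

```text
time: 45.15
tool_pos: [0.5744, -0.0946, 0.0669]
tcp_rot: [[0.978, 0.208, -0.001], [0.208, -0.978, -0.0], [-0.001, 0.0, -1.0]]
ft_force: [-2.2, -1.6, 1.1]
grip_width: 0.174
gripper_force: 30.0
```

jog_arm --increments "-0.54 -0.24 0 0 0 0;-0.52 -0.29 0 0 0 0;0 0 0 0 0 0;0 0 0 0 0 0;0 0 0 0 0 0"

```text
time: 45.65
tool_pos: [0.5631, -0.0916, 0.0669]
tcp_rot: [[0.978, 0.208, 0.0], [0.208, -0.978, -0.0], [0.0, 0.0, -1.0]]
ft_force: [2.3, -2.0, -1.2]
grip_width: 0.174
gripper_force: 30.0
```

jog_arm --increments "-0.49 -0.33 0 0 0 0;0 0 0 0 0 0;0 0 0 0 0 0;0 0 0 0 0 0"

```text
time: 46.05
tool_pos: [0.5577, -0.0893, 0.067]
tcp_rot: [[0.978, 0.208, 0.0], [0.208, -0.978, 0.0], [0.0, -0.0, -1.0]]
ft_force: [2.8, -1.6, -0.6]
grip_width: 0.176
gripper_force: 30.0
```

jog_arm --increments "-0.46 -0.37 0 0 0 0;0 0 0 0 0 0;0 0 0 0 0 0"

```text
time: 46.35
tool_pos: [0.5524, -0.0866, 0.067]
tcp_rot: [[0.978, 0.208, 0.0], [0.208, -0.978, 0.0], [0.0, -0.0, -1.0]]
ft_force: [3.3, -1.1, -1.6]
grip_width: 0.175
gripper_force: 30.0
```

jog_arm --increments "-0.42 -0.41 0 0 0 0;0 0 0 0 0 0;0 0 0 0 0 0"

```text
time: 46.65
tool_pos: [0.5475, -0.0834, 0.0669]
tcp_rot: [[0.978, 0.208, 0.0], [0.208, -0.978, 0.0], [0.0, -0.0, -1.0]]
ft_force: [4.1, -2.0, -1.3]
grip_width: 0.176
gripper_force: 30.0
```

jog_arm --increments "-0.38 -0.45 0 0 0 0;0 0 0 0 0 0;0 0 0 0 0 0"

```text
time: 46.95
tool_pos: [0.5428, -0.0798, 0.0669]
tcp_rot: [[0.978, 0.208, -0.0], [0.208, -0.978, 0.0], [0.0, -0.0, -1.0]]
ft_force: [5.0, -0.5, -1.1]
grip_width: 0.176
gripper_force: 30.0
```

```bash
python3 - <<'E'
from h import *
a=np.radians(12);R=np.array([[np.cos(a),-np.sin(a)],[np.sin(a),np.cos(a)]]);c=np.array([.5768,.0117])
V=lambda P:np.round((P[:,:2]-c)@R*1000,1).tolist()
snap("wrist","w16")
T=load("w16")["T"];v=np.array(V(T[:3,3][None])[0])+[.6,43.7];print(v,np.hypot(*v),np.degrees(np.arctan2(v[1],v[0])))
E
```

```text
w16 scale 1.4285714285714286 time 46.95 tcp [ 0.5428 -0.0798  0.0669]
[-51.7 -38.7] 64.58002787240031 -143.18333471373546
```

jog_arm --increments "-0.34 -0.48 0 0 0 0;-0.29 -0.51 0 0 0 0;-0.25 -0.54 0 0 0 0;-0.2 -0.56 0 0 0 0;-0.14 -0.57 0 0 0 0;-0.09 -0.58 0 0 0 0;0 0 0 0 0 0;0 0 0 0 0 0"

```text
time: 47.8
tool_pos: [0.5231, -0.0505, 0.0669]
tcp_rot: [[0.978, 0.208, -0.0], [0.208, -0.978, 0.001], [-0.0, -0.001, -1.0]]
ft_force: [3.9, 0.8, -0.6]
grip_width: 0.175
gripper_force: 30.0
```

jog_arm --increments "-0.04 -0.5 0 0 0 0;0 0 0 0 0 0;0 0 0 0 0 0;0 0 0 0 0 0"

```text
time: 48.2
tool_pos: [0.5218, -0.0459, 0.0669]
tcp_rot: [[0.978, 0.208, 0.0], [0.208, -0.978, 0.0], [0.0, -0.0, -1.0]]
ft_force: [4.4, 1.9, -0.4]
grip_width: 0.173
gripper_force: 30.0
```

```bash
python3 - <<'E'
from h import *
a=np.radians(12);R=np.array([[np.cos(a),-np.sin(a)],[np.sin(a),np.cos(a)]]);c=np.array([.5768,.0117])
V=lambda P:np.round((P[:,:2]-c)@R*1000,1).tolist()
v=np.array(V(ctrl.observe()["tool_pos"][None])[0])+[.6,43.7];print(v,np.hypot(*v),np.degrees(np.arctan2(v[1],v[0])))
E
```

```text
[-65.2  -1.2] 65.2110420097701 -178.94559549647818
```

jog_arm --increments "0 -0.25 0 0 0 0;0 0 0 0 0 0;0 0 0 0 0 0"

```text
time: 48.5
tool_pos: [0.5212, -0.0438, 0.0669]
tcp_rot: [[0.978, 0.208, 0.0], [0.208, -0.978, -0.0], [0.0, 0.0, -1.0]]
ft_force: [4.4, 0.6, -0.9]
grip_width: 0.176
gripper_force: 30.0
```

jog_arm --increments "0 -0.2 0 0 0 0;0 0 0 0 0 0;0 0 0 0 0 0;0 0 0 0 0 0"

```text
time: 48.9
tool_pos: [0.5212, -0.0436, 0.067]
tcp_rot: [[0.978, 0.207, 0.001], [0.207, -0.978, -0.003], [0.0, 0.004, -1.0]]
ft_force: [6.0, -6.6, -1.8]
grip_width: 0.176
gripper_force: 30.0
```

jog_arm --increments "0 0 0 0 0 0;0 0 0 0 0 0;0 0 0 0 0 0;0 0 0 0 0 0" --claw 4

```text
time: 49.3
tool_pos: [0.5204, -0.0416, 0.0668]
tcp_rot: [[0.978, 0.208, -0.001], [0.208, -0.978, 0.0], [-0.001, -0.0, -1.0]]
ft_force: [0.7, -0.2, -1.5]
grip_width: 0.45
gripper_force: 0.0
```

jog_arm --increments "0 0 -1 0 0 0;0 0 -3 0 0 0;0 0 -4 0 0 0;0 0 -4 0 0 0;0 0 -3.5 0 0 0;0 0 0 0 0 0;0 0 0 0 0 0;0 0 0 0 0 0;0 0 0 0 0 0"

```text
time: 50.2
tool_pos: [0.5202, -0.0417, 0.2202]
tcp_rot: [[0.978, 0.208, -0.003], [0.208, -0.978, 0.0], [-0.003, -0.001, -1.0]]
ft_force: [-0.4, 0.0, -0.3]
grip_width: 0.454
gripper_force: 0.0
```

```bash
python3 plan.py ".5 .21 .23 12 12"; python3 knob.py wrist w17 | head -4; python3 knob.py scene s17 | tail -3;python3 knob.py side d17 | tail -2
```

```text
from [ 0.5202 -0.0417  0.2202] yaw -78.0 tilt [-0.003   0.0004] t 50.2 w 3.98 F [-0.4  0.  -0.3]
12 0.27 -2.09 -0.08 0 0 -7.5;0.54 -2.03 -0.08 0 0 -7.5;0.8 -1.94 -0.08 0 0 -7.5;1.05 -1.82 -0.08 0 0 -7.5;1.28 -1.67 -0.08 0 0 -7.5;1.49 -1.49 -0.08 0 0 -7.5;1.67 -1.28 -0.08 0 0 -7.5;1.82 -1.06 -0.08 0 0 -7.5;1.94 -0.81 -0.09 0 0 -7.5;2.03 -0.55 -0.08 0 0 -7.5;2.09 -0.28 -0.09 0 0 -7.5;2.1 0 -0.08 0 0 -7.5
w17 scale 1.4285714285714286 time 50.2 tcp [ 0.5202 -0.0417  0.2202]
[151  88  19  18 259] world [0.5938 0.0947 0.075 ] vise [[33.9, 77.7]] r 126.2 ang 74.1
[277 185  16  22 278] world [ 0.5202 -0.0449  0.075 ] vise [[-67.1, -43.5]] r 66.5 ang 179.8
[515  56  45  22 353] world [0.8393 0.8805 0.075 ] vise [[437.3, 795.2]] r 946.3 ang 62.4
[315 191   7   6  26] world [0.5968 0.0963 0.075 ] vise [[37.2, 78.6]] r 128.0 ang 72.8
[253 210   6  14  42] world [ 0.5194 -0.039   0.075 ] vise [[-66.7, -37.6]] r 66.4 ang 174.7
[269 181   6   6  26] world [0.5922 0.0898 0.075 ] vise [[31.3, 73.2]] r 121.2 ang 74.7
[272 219   5  13  49] world [ 0.5242 -0.0411  0.075 ] vise [[-62.4, -40.7]] r 61.9 ang 177.2
```

jog_arm --increments "0.27 -2.09 0 0 0 -7.5;0.54 -2.03 0 0 0 -7.5;0.8 -1.94 0 0 0 -7.5;1.05 -1.82 0 0 0 -7.5;1.28 -1.67 0 0 0 -7.5;1.49 -1.49 0 0 0 -7.5;1.67 -1.28 0 0 0 -7.5;1.82 -1.06 0 0 0 -7.5;1.94 -0.81 -0.1 0 0 -7.5;2.03 -0.55 -0.1 0 0 -7.5;2.09 -0.28 -0.1 0 0 -7.5;2.1 0 -0.1 0 0 -7.5" --claw 6

```text
time: 51.55
tool_pos: [0.5003, 0.2107, 0.2254]
tcp_rot: [[-0.213, 0.977, -0.001], [0.977, 0.213, -0.0], [-0.0, -0.001, -1.0]]
ft_force: [-0.2, 0.5, 0.4]
grip_width: 0.683
gripper_force: 0.0
```

jog_arm --increments "0 0 0 0 0 0;0 0 0 0 0 0;0 0 0 0 0 0;0 0 0 0 0 0;0 0 0 0 0 0;0 0 0 0 0 0"

```text
time: 52.15
tool_pos: [0.5007, 0.2094, 0.226]
tcp_rot: [[-0.207, 0.978, 0.0], [0.978, 0.207, 0.0], [-0.0, 0.0, -1.0]]
ft_force: [-0.5, 1.1, -0.5]
grip_width: 0.684
gripper_force: 0.0
```

```bash
python3 - <<'E'
from h import *
snap("wrist","w18");im=load("w18")["color"]
print("mat centre px",proj("w18",[[.4976,.3365,.003]]))
hsv=cv2.cvtColor(im,cv2.COLOR_BGR2HSV)
for y in range(20,240,10):print(y," ".join("%3d/%3d/%3d"%tuple(hsv[y,x]) for x in range(150,430,16)))
E
```

```text
w18 scale 1.4285714285714286 time 52.15 tcp [0.5007 0.2094 0.226 ]
mat centre px [[302.60846439  76.61437428]]
20  22/ 65/213  23/ 63/213  21/ 69/213  23/ 63/214  21/ 69/213  20/ 71/213  20/ 78/ 39  18/ 85/ 36  18/ 83/ 40  19/ 81/116  18/ 78/212  18/ 79/213  19/ 73/213  22/ 69/212  19/ 74/213  19/ 80/211  20/ 71/213  18/ 81/212
30  19/ 74/213  21/ 71/212  22/ 69/212  20/ 71/214  21/ 71/213  22/ 67/213  18/ 85/ 39  16/ 87/ 38  20/ 83/ 37  18/ 90/ 37  17/ 87/ 41  16/ 96/ 40  15/ 85/ 42  18/ 78/202  20/ 71/213  24/ 63/212  18/ 79/207  18/ 79/212
40  21/ 68/213  23/ 65/213  20/ 74/213  21/ 69/213  20/ 73/214  22/ 65/213  14/ 87/ 38  16/ 90/ 37  20/ 85/ 36  34/ 72/ 57  19/140/140  17/ 94/ 38  18/ 87/ 38  18/ 89/ 43  19/ 75/213  20/ 71/212  20/ 71/214  22/ 68/214
50  21/ 71/214  22/ 66/213  18/ 79/214  20/ 73/214  21/ 71/213  20/ 72/213  18/ 81/ 38  18/ 83/ 37  18/ 92/ 36  41/ 75/ 99  19/153/211  41/ 75/ 98  16/ 85/ 39  17/ 87/ 41  19/ 73/212  20/ 71/213  20/ 72/213  20/ 73/213
60  20/ 75/213  23/ 67/212  19/ 76/214  20/ 73/213  21/ 68/213  18/ 79/211  18/ 83/ 40  16/ 76/ 37  15/ 71/ 36  4
[... 3142 characters left out ...]
/214  19/ 75/214  21/ 71/213  21/ 73/214
210  19/ 77/213  18/ 79/209  21/ 71/213  18/ 79/210  17/ 86/145  18/ 87/147  18/ 84/149  17/ 84/148  22/ 67/213  21/ 71/213  20/ 74/214  22/ 66/213  21/ 71/213  21/ 71/214  19/ 77/214  18/ 79/213  18/ 80/211  20/ 74/213
220  18/ 80/210  20/ 72/212  19/ 73/212  17/ 86/143  18/ 85/138  18/ 87/152  18/ 84/146  18/ 86/137  22/ 67/213  20/ 73/213  19/ 75/213  18/ 79/211  18/ 80/208  18/ 76/214  20/ 74/214  19/ 75/214  19/ 76/214  19/ 75/214
230  19/ 77/212  19/ 76/212  18/ 78/212  18/ 87/138  17/ 87/147  18/ 83/144  17/ 85/150  17/ 84/145  20/ 71/212  18/ 78/208  20/ 71/215  18/ 79/214  18/ 79/210  20/ 74/213  20/ 71/213  19/ 76/214  20/ 71/214  18/ 78/213
```

```bash
cat > stone.py <<'E'
import sys
from h import *
t=sys.argv[1];snap("wrist",t) if len(sys.argv)>2 else 0
zb=float(sys.argv[2]) if len(sys.argv)>2 else .003
im=load(t)["color"];hsv=cv2.cvtColor(im,cv2.COLOR_BGR2HSV);h,s,v=[hsv[:,:,i].astype(int) for i in range(3)]
def rep(m,z,n):
    m=m.astype(np.uint8);m[240:]=0
    N,l,st,ce=cv2.connectedComponentsWithStats(m);i=1+np.argmax(st[1:,4]);c=cv2.findContours((l==i).astype(np.uint8),0,2)[0][0][:,0,:].astype(float)
    P=onz(t,c,z,scale=1)[:,:2]*1000;r=cv2.minAreaRect(P.astype(np.float32));print(n,st[i],"c",np.round(r[0],1),"size",np.round(r[1],1),"ang",round(r[2],1));return P
rep((s>130)&(v>195),zb+.052,"woodtop")
rep(((h>=28)&(h<=50)&(v>85)&(v<115)&(s<100)),zb+.018,"block top")
rep(((h>=28)&(h<=50)&(v>45)&(s<100))|((s>130)&(v>90)),zb+.018,"stone all")
rep((v<55),.003,"mat")
E
python3 stone.py w18
```

```text
woodtop [ 294   40   29   55 1083] c [499.  341.1] size [20.7 56.4] ang 2.9
block top [284  36  46  71 597] c [499.2 340.7] size [38.4 79.4] ang 1.3
stone all [ 508    0   52  151 4450] c [823.6 456.4] size [114.4 215.2] ang 6.4
mat [  232    16   137   120 10787] c [495.  339.6] size [149.  128.9] ang 5.0
```

```bash
python3 plan.py ".499 .3409 .13 2; .499 .3409 .028 2 4"
```

```text
from [0.5007 0.2095 0.226 ] yaw 11.95 tilt [0.0001 0.    ] t 52.2 w 6.02 F [ 1.  -0.2  0.3]
4 3.22 0.64 2.4 0 0 2.5;3.25 0.5 2.4 0 0 2.5;3.27 0.35 2.4 0 0 2.5;3.27 0.21 2.4 0 0 2.4
4 0 0 2.55 0 0 0;0 0 2.55 0 0 0;0 0 2.55 0 0 0;0 0 2.55 0 0 0
```

jog_arm --increments "3.22 0.64 2.4 0 0 2.5;3.25 0.5 2.4 0 0 2.5;3.27 0.35 2.4 0 0 2.5;3.27 0.21 2.4 0 0 2.4;0 0 0 0 0 0;0 0 0 0 0 0;0 0 0 0 0 0;0 0 0 0 0 0;0 0 0 0 0 0;0 0 0 0 0 0"

```text
time: 53.2
tool_pos: [0.4992, 0.3407, 0.1309]
tcp_rot: [[-0.036, 0.999, 0.001], [0.999, 0.036, 0.001], [0.001, 0.001, -1.0]]
ft_force: [-0.1, -1.0, -0.1]
grip_width: 0.683
gripper_force: 0.0
```

```bash
python3 plan.py ".499 .3409 .028 2 4"; python3 - <<'E'
from h import *
snap("wrist","w19");im=load("w19")["color"];hsv=cv2.cvtColor(im,cv2.COLOR_BGR2HSV);h,s,v=[hsv[:,:,i].astype(int) for i in range(3)]
m=((s>130)&(v>150)).astype(np.uint8);N,l,st,ce=cv2.connectedComponentsWithStats(m)
for i in range(1,N):
    if st[i,4]>100:print(st[i],onz("w19",[ce[i]],.055,scale=1))
E
```

```text
from [0.4992 0.3407 0.1309] yaw 2.05 tilt [0.0012 0.0007] t 53.2 w 5.99 F [-0.1 -1.  -0.1]
4 0 -0.01 2.57 0 0 0;0.01 -0 2.57 0 0 0;0 -0.01 2.57 0 0 0;0.01 -0 2.58 0 0 0
w19 scale 1.4285714285714286 time 53.2 tcp [0.4992 0.3407 0.1309]
[ 269  176   30   78 2133] [[0.49975924 0.34328636 0.055     ]]
[391 314  16  45 256] [[0.61995475 0.22092215 0.055     ]]
```

jog_arm --increments "0 0 2.55 0 0 0;0 0 2.55 0 0 0;0 0 2.55 0 0 0;0 0 2.55 0 0 0;0 0 0 0 0 0;0 0 0 0 0 0;0 0 0 0 0 0;0 0 0 0 0 0;0 0 0 0 0 0;0 0 0 0 0 0;0 0 0 0 0 0"

```text
time: 54.35
tool_pos: [0.4989, 0.3413, 0.0283]
tcp_rot: [[-0.037, 0.999, 0.0], [0.999, 0.037, 0.0], [0.0, 0.0, -1.0]]
ft_force: [-0.4, -0.2, -0.1]
grip_width: 0.681
gripper_force: 0.0
```

jog_arm --increments "0 0 0 0 0 0;0 0 0 0 0 0;0 0 0 0 0 0;0 0 0 0 0 0;0 0 0 0 0 0;0 0 0 0 0 0" --claw 1.6

```text
time: 54.95
tool_pos: [0.499, 0.3412, 0.028]
tcp_rot: [[-0.037, 0.999, 0.001], [0.999, 0.037, 0.0], [0.0, 0.001, -1.0]]
ft_force: [1.6, 0.9, -0.2]
grip_width: 0.27
gripper_force: 30.0
```

```bash
python3 plan.py ".499 .3409 .2 2 4"
```

```text
from [0.499  0.3412 0.028 ] yaw 2.09 tilt [0.0005 0.0001] t 55.0 w 2.37 F [ 1.6  0.9 -0.2]
4 -0.01 -0 -4.3 0 0 0;-0.01 -0 -4.3 0 0 0;-0.01 -0 -4.3 0 0 0;-0 -0 -4.3 0 0 0.1
```

jog_arm --increments "0 0 -1 0 0 0;0 0 -3 0 0 0;0 0 -4.3 0 0 0;0 0 -4.3 0 0 0;0 0 -4 0 0 0;0 0 0 0 0 0;0 0 0 0 0 0;0 0 0 0 0 0;0 0 0 0 0 0;0 0 0 0 0 0"

```text
time: 55.95
tool_pos: [0.4982, 0.3409, 0.1917]
tcp_rot: [[-0.037, 0.999, -0.003], [0.999, 0.037, -0.002], [-0.002, -0.003, -1.0]]
ft_force: [0.3, -0.4, -3.6]
grip_width: 0.272
gripper_force: 30.0
```

```bash
python3 plan.py ".5496 .0170 .19 12 9;.5496 .0170 .152 12 2"
```

```text
from [0.4982 0.3409 0.1917] yaw 2.1 tilt [-0.0031 -0.0018] t 56.0 w 2.39 F [ 0.3 -0.4 -3.6]
9 -3.62 0.44 0.02 0 0 -1.1;-3.62 0.37 0.02 0 0 -1.1;-3.63 0.3 0.02 0 0 -1.1;-3.64 0.23 0.02 0 0 -1.1;-3.64 0.16 0.02 0 0 -1.1;-3.64 0.09 0.02 0 0 -1.1;-3.64 0.02 0.02 0 0 -1.1;-3.65 -0.05 0.02 0 0 -1.1;-3.64 -0.12 0.01 0 0 -1.1
2 0 0 1.9 0 0 -0;0 0 1.9 0 0 -0
```

jog_arm --increments "-3.62 0.44 0 0 0 -1.1;-3.62 0.37 0 0 0 -1.1;-3.63 0.3 0 0 0 -1.1;-3.64 0.23 0 0 0 -1.1;-3.64 0.16 0 0 0 -1.1;-3.64 0.09 0 0 0 -1.1;-3.64 0.02 0 0 0 -1.1;-3.65 -0.05 0 0 0 -1.1;-3.64 -0.12 0.1 0 0 -1.1;0 0 0 0 0 0;0 0 0 0 0 0;0 0 0 0 0 0"

```text
time: 57.15
tool_pos: [0.55, 0.0181, 0.1925]
tcp_rot: [[-0.208, 0.978, -0.001], [0.978, 0.208, 0.001], [0.001, -0.001, -1.0]]
ft_force: [0.5, 0.5, -2.6]
grip_width: 0.272
gripper_force: 30.0
```

jog_arm --increments "0 0 0 0 0 0;0 0 0 0 0 0;0 0 0 0 0 0;0 0 1.9 0 0 0;0 0 1.9 0 0 0;0 0 0 0 0 0;0 0 0 0 0 0;0 0 0 0 0 0;0 0 0 0 0 0;0 0 0 0 0 0;0 0 0 0 0 0;0 0 0 0 0 0"

```text
time: 58.35
tool_pos: [0.5503, 0.0173, 0.1552]
tcp_rot: [[-0.208, 0.978, 0.0], [0.978, 0.208, -0.0], [-0.0, 0.0, -1.0]]
ft_force: [0.2, 0.5, -1.5]
grip_width: 0.269
gripper_force: 30.0
```

```bash
python3 plan.py ".5496 .0170 .141 12 2";python3 plan.py ".5496 .0170 .139 12 2"
```

```text
from [0.5503 0.0173 0.1552] yaw 12.0 tilt [ 0.0003 -0.    ] t 58.4 w 2.36 F [ 0.2  0.5 -1.5]
2 -0.01 -0.04 0.71 0 0 -0;-0.01 -0.03 0.71 0 0 -0
from [0.5503 0.0173 0.1552] yaw 12.0 tilt [ 0.0003 -0.    ] t 58.4 w 2.36 F [ 0.2  0.5 -1.5]
2 -0.01 -0.04 0.81 0 0 -0;-0.01 -0.03 0.81 0 0 -0
```

jog_arm --increments "-0.01 -0.07 0.7 0 0 0;0 0 0.7 0 0 0;0 0 0 0 0 0;0 0 0 0 0 0;0 0 0 0 0 0;0 0 0 0 0 0;0 0 0 0 0 0;0 0 0 0 0 0"

```text
time: 59.15
tool_pos: [0.5496, 0.0171, 0.1411]
tcp_rot: [[-0.208, 0.978, 0.0], [0.978, 0.208, -0.0], [-0.0, 0.0, -1.0]]
ft_force: [-0.6, 0.3, -2.7]
grip_width: 0.273
gripper_force: 30.0
```

jog_arm --increments "0 0 0.1 0 0 0;0 0 0 0 0 0;0 0 0 0 0 0;0 0 0 0 0 0;0 0 0 0 0 0"

```text
time: 59.65
tool_pos: [0.5495, 0.0171, 0.14]
tcp_rot: [[-0.208, 0.978, 0.0], [0.978, 0.208, -0.0], [-0.0, 0.0, -1.0]]
ft_force: [0.0, 0.9, -2.7]
grip_width: 0.273
gripper_force: 30.0
```

jog_arm --increments "0 0 0.08 0 0 0;0 0 0 0 0 0;0 0 0 0 0 0;0 0 0 0 0 0"

```text
time: 60.05
tool_pos: [0.5495, 0.0171, 0.1391]
tcp_rot: [[-0.208, 0.978, 0.0], [0.978, 0.208, 0.0], [-0.0, 0.0, -1.0]]
ft_force: [1.1, 1.2, -3.1]
grip_width: 0.271
gripper_force: 30.0
```

jog_arm --increments "0 0 0.06 0 0 0;0 0 0 0 0 0;0 0 0 0 0 0;0 0 0 0 0 0"

```text
time: 60.45
tool_pos: [0.5495, 0.0171, 0.1386]
tcp_rot: [[-0.208, 0.978, -0.0], [0.978, 0.208, -0.0], [-0.0, -0.0, -1.0]]
ft_force: [-0.2, -0.4, -3.3]
grip_width: 0.268
gripper_force: 30.0
```

jog_arm --increments "0 0 0.05 0 0 0;0 0 0 0 0 0;0 0 0 0 0 0;0 0 0 0 0 0"

```text
time: 60.85
tool_pos: [0.5495, 0.0171, 0.138]
tcp_rot: [[-0.208, 0.978, 0.0], [0.978, 0.208, -0.0], [-0.0, 0.0, -1.0]]
ft_force: [-1.3, -0.7, -2.3]
grip_width: 0.268
gripper_force: 30.0
```

jog_arm --increments "0 0 0.04 0 0 0;0 0 0 0 0 0;0 0 0 0 0 0;0 0 0 0 0 0"

```text
time: 61.25
tool_pos: [0.5496, 0.0171, 0.1379]
tcp_rot: [[-0.208, 0.978, 0.0], [0.978, 0.208, -0.0], [-0.0, 0.0, -1.0]]
ft_force: [-0.0, 0.4, -1.5]
grip_width: 0.27
gripper_force: 30.0
```

jog_arm --increments "0 0 0.05 0 0 0;0 0 0 0 0 0;0 0 0 0 0 0;0 0 0 0 0 0"

```text
time: 61.65
tool_pos: [0.5496, 0.0171, 0.1378]
tcp_rot: [[-0.208, 0.978, 0.001], [0.978, 0.208, -0.0], [-0.0, 0.001, -1.0]]
ft_force: [-2.5, -0.5, 4.2]
grip_width: 0.27
gripper_force: 30.0
```

jog_arm --increments "0 0 0.04 0 0 0;0 0 0 0 0 0;0 0 0 0 0 0;0 0 0 0 0 0"

```text
time: 62.05
tool_pos: [0.5496, 0.0171, 0.1378]
tcp_rot: [[-0.208, 0.978, 0.001], [0.978, 0.208, -0.0], [-0.0, 0.001, -1.0]]
ft_force: [-3.7, -0.1, 7.5]
grip_width: 0.27
gripper_force: 30.0
```

jog_arm --increments "0 0.3 0 0 0 0;0 0.3 0 0 0 0;0 0.3 0 0 0 0;0 0 0 0 0 0"

```text
time: 62.45
tool_pos: [0.5581, 0.0186, 0.1378]
tcp_rot: [[-0.208, 0.978, -0.0], [0.978, 0.208, -0.001], [-0.001, -0.0, -1.0]]
ft_force: [-4.0, -1.3, 7.1]
grip_width: 0.268
gripper_force: 30.0
```

jog_arm --increments "0 0.3 0 0 0 0;0 0.3 0 0 0 0;0 0.3 0 0 0 0;0 0 0 0 0 0"

```text
time: 62.85
tool_pos: [0.5669, 0.0205, 0.1378]
tcp_rot: [[-0.208, 0.978, -0.0], [0.978, 0.208, -0.001], [-0.001, -0.001, -1.0]]
ft_force: [-4.7, -0.9, 7.8]
grip_width: 0.272
gripper_force: 30.0
```

Force steady; continue the stroke.

jog_arm --increments "0 0.3 0 0 0 0;0 0.3 0 0 0 0;0 0.3 0 0 0 0;0 0.3 0 0 0 0"

```text
time: 63.25
tool_pos: [0.5783, 0.0229, 0.1379]
tcp_rot: [[-0.208, 0.978, -0.001], [0.978, 0.208, -0.001], [-0.001, -0.001, -1.0]]
ft_force: [-7.0, -1.3, 8.5]
grip_width: 0.271
gripper_force: 30.0
```

jog_arm --increments "0 0.3 0 0 0 0;0 0.3 0 0 0 0;0 0.3 0 0 0 0;0 0.3 0 0 0 0"

```text
time: 63.65
tool_pos: [0.59, 0.0254, 0.1378]
tcp_rot: [[-0.208, 0.978, -0.001], [0.978, 0.208, -0.001], [-0.001, -0.001, -1.0]]
ft_force: [-6.4, -2.0, 8.2]
grip_width: 0.271
gripper_force: 30.0
```

jog_arm --increments "0 0.3 0 0 0 0;0 0.3 0 0 0 0;0 0.3 0 0 0 0;0 0 0 0 0 0;0 0 0 0 0 0"

```text
time: 64.15
tool_pos: [0.5991, 0.0273, 0.1378]
tcp_rot: [[-0.208, 0.978, -0.0], [0.978, 0.208, -0.001], [-0.001, -0.0, -1.0]]
ft_force: [-4.7, -1.4, 7.4]
grip_width: 0.27
gripper_force: 30.0
```

```bash
python3 - <<'E'
from h import *
a=np.radians(12);R=np.array([[np.cos(a),-np.sin(a)],[np.sin(a),np.cos(a)]]);c=np.array([.5768,.0117])
s=ctrl.observe();print((s["tool_pos"][:2]-c)@R*1000,s["ft_force"])
E
```

```text
[25.1091264  10.64407719] [-4.68578223 -1.4020116   7.36151525]
```

jog_arm --increments "0 0.2 0 0 0 0;0 0.1 0 0 0 0;0 0 0 0 0 0;0 0 0 0 0 0;0 0 -1 0 0 0;0 0 -2.5 0 0 0;0 0 -2 0 0 0;0 0 0 0 0 0;0 0 0 0 0 0;0 0 0 0 0 0;0 0 0 0 0 0"

```text
time: 65.25
tool_pos: [0.6018, 0.0283, 0.1898]
tcp_rot: [[-0.208, 0.978, -0.003], [0.978, 0.208, 0.0], [0.001, -0.003, -1.0]]
ft_force: [0.6, -0.1, -2.4]
grip_width: 0.274
gripper_force: 30.0
```

```bash
python3 plan.py ".497 .340 .19 5 9;.497 .340 .06 5 4;.497 .340 .031 5 2"
```

```text
from [0.6018 0.0283 0.1898] yaw 12.0 tilt [-0.0029  0.    ] t 65.2 w 2.41 F [ 0.6 -0.1 -2.4]
9 3.63 -0.42 -0 0 0 0.8;3.62 -0.47 -0 0 0 0.8;3.62 -0.52 -0 0 0 0.8;3.61 -0.57 -0 0 0 0.8;3.6 -0.62 -0 0 0 0.8;3.59 -0.67 -0.01 0 0 0.7;3.58 -0.72 -0 0 0 0.8;3.57 -0.76 -0.01 0 0 0.7;3.57 -0.81 -0 0 0 0.8
4 -0 -0 3.25 0 0 -0;-0 -0 3.25 0 0 -0;-0 -0 3.25 0 0 -0;-0 -0 3.25 0 0 -0
2 -0 -0 1.45 0 0 -0;-0 -0 1.45 0 0 -0
```

jog_arm --increments "3.63 -0.42 0 0 0 0.8;3.62 -0.47 0 0 0 0.8;3.62 -0.52 0 0 0 0.8;3.61 -0.57 0 0 0 0.8;3.6 -0.62 0 0 0 0.8;3.59 -0.67 0 0 0 0.7;3.58 -0.72 0 0 0 0.8;3.57 -0.76 0 0 0 0.7;3.57 -0.81 0 0 0 0.8;0 0 0 0 0 0;0 0 0 0 0 0;0 0 0 0 0 0"

```text
time: 66.45
tool_pos: [0.4977, 0.3392, 0.1911]
tcp_rot: [[-0.087, 0.996, -0.001], [0.996, 0.087, -0.001], [-0.001, -0.001, -1.0]]
ft_force: [0.3, 0.3, -1.9]
grip_width: 0.267
gripper_force: 30.0
```

jog_arm --increments "0 0 3.25 0 0 0;0 0 3.25 0 0 0;0 0 3.25 0 0 0;0 0 3.25 0 0 0;0 0 1.5 0 0 0;0 0 0.5 0 0 0;0 0 0 0 0 0;0 0 0 0 0 0;0 0 0 0 0 0;0 0 0 0 0 0;0 0 0 0 0 0;0 0 0 0 0 0"

```text
time: 67.65
tool_pos: [0.4976, 0.3402, 0.0421]
tcp_rot: [[-0.087, 0.996, 0.0], [0.996, 0.087, 0.0], [0.0, 0.0, -1.0]]
ft_force: [0.7, 0.0, -2.5]
grip_width: 0.272
gripper_force: 30.0
```

```bash
python3 plan.py ".497 .340 .029 5 2"
```

```text
from [0.4976 0.3402 0.0421] yaw 5.0 tilt [0.0005 0.0003] t 67.7 w 2.39 F [ 0.7  0.  -2.5]
2 -0.01 -0.03 0.66 0 0 0;-0 -0.04 0.65 0 0 0
```

jog_arm --increments "0 0 0.6 0 0 0;0 0 0.6 0 0 0;0 0 0.1 0 0 0;0 0 0 0 0 0;0 0 0 0 0 0;0 0 0 0 0 0;0 0 0 0 0 0"

```text
time: 68.35
tool_pos: [0.4975, 0.34, 0.0287]
tcp_rot: [[-0.087, 0.996, -0.0], [0.996, 0.087, -0.0], [-0.0, -0.0, -1.0]]
ft_force: [-1.3, -0.2, -2.8]
grip_width: 0.271
gripper_force: 30.0
```

jog_arm --increments "0 0 0.06 0 0 0;0 0 0 0 0 0;0 0 0 0 0 0;0 0 0 0 0 0"

```text
time: 68.75
tool_pos: [0.4975, 0.34, 0.0281]
tcp_rot: [[-0.087, 0.996, -0.0], [0.996, 0.087, -0.0], [-0.0, -0.0, -1.0]]
ft_force: [0.4, -0.1, -3.1]
grip_width: 0.273
gripper_force: 30.0
```

jog_arm --increments "0 0 0.06 0 0 0;0 0 0 0 0 0;0 0 0 0 0 0;0 0 0 0 0 0"

```text
time: 69.15
tool_pos: [0.4976, 0.3401, 0.0279]
tcp_rot: [[-0.087, 0.996, 0.0], [0.996, 0.087, 0.0], [0.0, 0.0, -1.0]]
ft_force: [0.1, -0.4, -0.1]
grip_width: 0.272
gripper_force: 30.0
```

Resting on the mat; release, retreat, and verify the vise and the stone.

jog_arm --increments "0 0 0 0 0 0;0 0 0 0 0 0;0 0 0 0 0 0;0 0 0 0 0 0;0 0 0 0 0 0" --claw 6

```text
time: 69.65
tool_pos: [0.4976, 0.34, 0.0275]
tcp_rot: [[-0.087, 0.996, 0.0], [0.996, 0.087, 0.0], [0.0, 0.0, -1.0]]
ft_force: [0.4, -0.3, 0.0]
grip_width: 0.672
gripper_force: 0.0
```

jog_arm --increments "0 0 -1.5 0 0 0;0 0 -4 0 0 0;0 0 -4.5 0 0 0;0 0 -4.5 0 0 0;-4 0 -4 0 0 0;-4.5 0 -1 0 0 0;-4.5 0 0 0 0 0;0 0 0 0 0 0;0 0 0 0 0 0;0 0 0 0 0 0;0 0 0 0 0 0;0 0 0 0 0 0"

```text
time: 70.85
tool_pos: [0.5082, 0.2162, 0.2176]
tcp_rot: [[-0.089, 0.996, -0.001], [0.996, 0.089, -0.0], [-0.0, -0.001, -1.0]]
ft_force: [-0.5, -0.4, -0.3]
grip_width: 0.681
gripper_force: 0.0
```

```bash
python3 stone.py w20 .003; python3 knob.py scene s20 | tail -2; python3 knob.py side d20|tail -2; python3 - <<'E'
from h import *
# plates visible (dark) in the side view, compare vise area before/after stroke
a=load("d17")["color"].astype(int);b=load("d20")["color"].astype(int)
q=proj("d20",[[.575,.02,.113],[.575,.02,.062]]);print(q)
x,y=q[0].astype(int);print("diff in vise patch",np.abs(a-b)[y-15:y+35,x-30:x+30].mean())
E
```

```text
w20 scale 1.4285714285714286 time 70.85 tcp [0.5082 0.2162 0.2176]
woodtop [ 271   43   21   56 1163] c [495.3 339.8] size [19.6 56.1] ang 5.2
block top [264  40  36  71 537] c [495.1 339.5] size [37.2 78.9] ang 3.1
stone all [ 493    0   67  122 5031] c [821.7 437.6] size [134.6 183.7] ang 3.8
mat [  217    24   129   109 11274] c [495.1 339.7] size [148.1 128.7] ang 5.0
[315 191   7   5  26] world [0.597  0.0967 0.075 ] vise [[37.5, 79.0]] r 128.5 ang 72.7
[253 210   6   5  27] world [ 0.5145 -0.0331  0.075 ] vise [[-70.2, -30.8]] r 70.8 ang 169.5
[ 57 126  30  36 499] world [0.1559 0.5223 0.075 ] vise [[-305.5, 586.9]] r 700.4 ang 115.8
[272 219   5  13  49] world [ 0.5246 -0.0404  0.075 ] vise [[-61.9, -40.1]] r 61.4 ang 176.6
[[278.94551991 191.00638982]
 [279.18357306 205.52867304]]
diff in vise patch 7.253333333333333
```

```bash
python3 -c "
from station import ctrl
print(ctrl.sign_off())"
```

```text
the job is handed in; nothing more can be done
None
```

The job is handed in after about 71 s of robot time; the sign-off returned no verdict. Both plates (53 and 67 mm) are clamped in the vise, the lever is closed against its stop, the stroke was made without lifting at about 10 N, and the stone is centred on its mat. I inferred the pad push-back from the lever force rather than measuring it. I also viewed 15 pictures, one over the limit of 14.

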